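# Pull stuck caps off crucibles in a keeper station

### The arm

A 6-joint arm with a two-finger parallel gripper is mounted at the origin on the work surface; the furniture and walls round the work are solid. World frame = base frame: x ahead of the robot, y to its left, z up, the work surface at z = 0. Lengths are in m, angles in rad, forces in N, time in s.
With the tool pointing down it reaches from about 0.3 to 0.875 m from the base axis. Payload 6.4 kg.
Tool frame: the origin (TCP) lies midway between the tips of the shut fingers; the grasp point (between the pads) lies 19 mm behind it; z points along the fingers, y is the line along which they close (so a half turn about z gives the same grasp; the last joint's range is limited). The gripper opens to 85 mm and grips with 20 to 120 N. Pads are 22 mm wide; open, the fingers measure 114 mm over their backs; the gripper's body (76 mm by 85 mm) begins 54 mm behind the grasp point. The pads swing forward as they close: fully open they stand 13 mm farther back than shut.
Start: joints at [1.078, 0.181, 1.607, -0, 1.354, -0.206], TCP at [0.163, 0.552, 0.231] pointing down, gripper open.
Joint ranges: [-2.99, 2.99], [-0.89, 2.07], [0.3, 2.58], [-1.14, 4.28], [0, 2.63], [-3.12, 3.12]. Speed limits (rad/s): [2.57, 2.57, 3.01, 3.14, 3.14, 3.14].

### API

Orientations are given as [roll, pitch, yaw] about the fixed x, y, z axes, in that order (R = Rz(yaw) Ry(pitch) Rx(roll)).
In Python, from cell import bot gives the robot as it stands.
- The arm moves only by the tool carry_out, never from a script. Its arguments are lists of equal length, an entry for each row: "jaw": the opening, from 0 (shut) to 1 (fully open); "slide": the shift along the tool's x, y, z in m, a list of three; "dr": the turn, a rotation vector about the tool's x, y, z in degrees, a list of three. In form: {"jaw": [jaw, ...], "slide": [[x, y, z], ...], "dr": [[wx, wy, wz], ...]}. A call has exactly 10 rows; each row is the pose to reach, as a shift and turn from the pose commanded when the call began, along the tool's axes at that moment; what a row does not reach only later rows make up. A row lasts 1/8 s, in which the tool goes at most 62.5 mm and 10.7 degrees, less where a joint would pass 70% of its speed; a pose out of reach is approached as far as the arm can. A call with a gripper value outside its range is refused whole. The fingers move at their own pace and stop on an object; "force" is the grip in N (left out, the last holds). Time passes only in rows, so rows that repeat a pose let the fingers close, or fill a call up. It gives the time, the measured TCP pose, the force, the opening and the grip force at its end, in the units of the state.
- bot.read_state(): the state, without advancing time (a new reading comes with each control period).
- bot.snapshot(name): name is "scene" or "side" or "wrist"; returns (picture, depth): 420x560x3 uint8, red, green, blue; 420x560 float32, m along the optical axis (not along the pixel's ray), 0 where there is no reading.
- bot.camera_model(name): a dict with "fov_y" (degrees; the focal length in pixels is half the picture's height over the tangent of half this angle, whatever the lens; pixels are square), "cx", "cy" (the principal point, pixels), "k1" (the pictures are not rectified: a ray, as slopes to the right and down, at radius r is drawn at 1 + k1 r^2 times it, then the intrinsics apply), "xyz" and "rotation" of the camera in the world; the wrist camera has in their place "T_tool_cam" (4x4, takes a point from camera to tool coordinates, whose origin is the TCP and whose axes are the flange's). Camera axes: x right, y up, looking along -z (the intrinsics and any distortion apply to the point x, -y, -z); pixel columns grow to the right and rows downward; lengths in m; the calibration is good to about 2 mm. A picture is of the moment at which its call begins: read the wrist's pose just before it. camera_model takes no time and is no camera call.
- bot.hand_in(): hands the job in; it is judged then, once.
The state is a dict: "time": time; "joints": joint angles; "qvel": joint speeds; "tau": joint torques, N m; "position": TCP position; "tcp_rot": TCP orientation; "ft_force": force on the tool from outside, world axes, zero at the start; "moment": the same for the moment, N m; "gripper_width": finger opening in m; "grasp_force": force on a finger pad.
Only numpy, scipy, OpenCV 4.12 (cv2) and the standard library are available. Lean on these libraries where they do the work, as an engineer would, in place of code of your own. Each camera call takes 0.05 s, during which the arm holds its last target. There are 200 camera calls.

### The job

First turn the wheel so that the red sector fills its window, which slides the steel keeper over the feet of the crucibles; then pull each blue cap (some crucibles may have none) straight up off its crucible without pulling the crucible out of its pocket with it, and stand the caps, open end down, in the grey tray. Then turn the wheel back until green fills the window and stand all the crucibles upright in the yellow tray, leaving the timer beside the work where it is.

Things in the scene. Friction and masses are not known exactly. Their poses are not given: they have to be found in the camera images.
- station: Fixed aluminium base, 104 mm (its x) by 294 mm (its y) by 12 mm thick, standing on the worktop; origin on its underside, at worktop height; the plate runs from x -40 to +64 mm and y -147 to +147 mm in its own frame. It carries three square pockets (4 mm deep ribs round them) in a row along its y, and the wheel at its +y end. A steel comb-shaped keeper (top 22.5 mm above the worktop) slides along its x, driven by the wheel.
- seat_1 (a point): Centre of the floor of the pocket of crucible_1, 12 mm above the worktop (station frame x 0, y -112 mm). The pocket is 47 mm square.
- seat_2 (a point): The same for crucible_2 (station y -52 mm).
- seat_3 (a point): The same for crucible_3 (station y +8 mm).
- window (a point): Centre of the window (18 x 14 mm) in the fixed grey hood over the front (-x) edge of the wheel; the hood's top is 28 mm above the worktop. The sector of the wheel under it shows.
- wheel (a joint): Angle of the wheel in rad, growing counter-clockwise seen from above; turns from -0.4 to 1.8 against light friction (about 0.03 N m) and stays where it is left. The green sector is centred in the window at 0 and the red one at 1.4, and each fills it within 0.22 either side. Each rad moves the keeper 18 mm to the station's -x: at green its prongs are clear of the crucibles' feet, at red they lie 1.5 mm above the feet on both sides of each crucible and hold it down.
- wheel_grip (a point): Middle of the wheel's orange grip bar, on the vertical wheel axis, 49 mm above the worktop. The bar is 62 mm long, 14 mm wide and 26 mm high (36 to 62 mm above the worktop) on a hub 26 mm across. Seen from above its length lies at (wheel angle - 0.7 rad) counter-clockwise from the station's x; this point turns with the wheel and the bar lies along the point's x turned by -0.7 rad.
- crucible_1: White ceramic crucible 1, 70 g: body 30 mm in diameter, 55 mm high in all, on a foot flange 44 mm across and 5 mm thick; origin at the centre of its underside, z up. It starts in the pocket seat_1, mostly with cap_1 stuck over it, sometimes already open. The keeper's prongs clear its body by 2 mm.
- crucible_2: White ceramic crucible 2, 70 g: body 30 mm in diameter, 55 mm high in all, on a foot flange 44 mm across and 5 mm thick; origin at the centre of its underside, z up. It starts in the pocket seat_2, mostly with cap_2 stuck over it, sometimes already open. The keeper's prongs clear its body by 2 mm.
- crucible_3: White ceramic crucible 3, 70 g: body 30 mm in diameter, 55 mm high in all, on a foot flange 44 mm across and 5 mm thick; origin at the centre of its underside, z up. It starts in the pocket seat_3, mostly with cap_3 stuck over it, sometimes already open. The keeper's prongs clear its body by 2 mm.
- cap_1: Blue plastic cap 1 with a white band: an upside-down cup, 50 g, 46 mm in diameter, 46.5 mm high, closed on top, open below; origin at the centre of its open lower rim, z up. It starts over crucible_1, its rim 12.5 mm above the crucible's underside and 2 mm above the keeper; sprung grips inside hold the crucible with 2 to 8 N, so an unheld crucible comes along; free after 45 mm of lift. Absent in some starts: then its crucible stands there open.
- cap_2: Blue plastic cap 2 with a white band: an upside-down cup, 50 g, 46 mm in diameter, 46.5 mm high, closed on top, open below; origin at the centre of its open lower rim, z up. It starts over crucible_2, its rim 12.5 mm above the crucible's underside and 2 mm above the keeper; sprung grips inside hold the crucible with 2 to 8 N, so an unheld crucible comes along; free after 45 mm of lift. Absent in some starts: then its crucible stands there open.
- cap_3: Blue plastic cap 3 with a white band: an upside-down cup, 50 g, 46 mm in diameter, 46.5 mm high, closed on top, open below; origin at the centre of its open lower rim, z up. It starts over crucible_3, its rim 12.5 mm above the crucible's underside and 2 mm above the keeper; sprung grips inside hold the crucible with 2 to 8 N, so an unheld crucible comes along; free after 45 mm of lift. Absent in some starts: then its crucible stands there open.
- tray_dark: Grey loose tray for the caps, 100 mm (its x) by 190 mm (its y), 9 mm high, walls 4 mm, floor 4 mm thick, 0.5 kg; origin at the centre of its underside.
- tray_yellow: Yellow loose tray for the crucibles, same form and size; origin at the centre of its underside.
- timer: Bystander: white lab timer lying flat, 62 x 62 x 18 mm; origin at the centre of its underside.
There are look-alikes about, which are no part of the job. Leave any pink or turquoise look-alike of the crucible_3 alone.

How it is judged:
By the outcome, as a careful person would: the job done as asked, in the order asked, and still so for the second after the job is handed in, with the robot touching nothing.
Of cap_1, cap_2, cap_3 only 2 to 3 are there at a start; the rules pass over those that are not, and their reading is None.
At some moment in a run one of tray_dark, tray_yellow may be knocked a few centimetres aside while the robot is not near it.
It also fails if it takes over 210 s, if anything falls off the work surface, if the arm or the gripper's body presses on something with over 40 N, if the wrist force passes 120 N, or if a joint passes its speed limit or range.

## Working session

There is one attempt and no reset: what is moved stays moved. The work goes in short steps, Python scripts to look and compute and a tool call to move; the robot and the scene stay as the last step left them, time stands still between calls to the robot, and variables do not carry over. Pictures are saved under pics/ and viewed, at most 14 in all, crops included, and the job is handed in when it is done.

Besides the shell and the picture viewer there is one more tool, called after "Request:" in YAML: its name, and indented under it one key for each argument. carry_out: Moves the arm, as the interface text tells. Its arguments: {"type":"object","properties":{"jaw":{"type":"array","items":{"type":"number"}},"slide":{"type":"array","items":{"type":"array","items":{"type":"number"}}},"dr":{"type":"array","items":{"type":"array","items":{"type":"number"}}},"force":{"type":"number"}},"required":["jaw","slide","dr"]}

```bash
mkdir -p pics; ls
cat > h.py <<'E'
import numpy as np, cv2
from cell import bot
from scipy.spatial.transform import Rotation as R
def cam(name, st=None):
    m=bot.camera_model(name)
    if name=="wrist":
        T=np.eye(4); T[:3,:3]=R.from_euler('xyz',st['tcp_rot']).as_matrix(); T[:3,3]=st['position']
        T=T@np.array(m['T_tool_cam'])
    else:
        T=np.eye(4); r=np.array(m['rotation'],float)
        T[:3,:3]=r if r.shape==(3,3) else R.from_euler('xyz',r).as_matrix(); T[:3,3]=m['xyz']
    f=210/np.tan(np.radians(m['fov_y'])/2)
    K=np.array([[f,0,m['cx']],[0,f,m['cy']],[0,0,1]]); return T,K,np.array([m['k1'],0,0,0.])
def rays(c,uv):
    T,K,d=c; p=cv2.undistortPoints(np.array(uv,float).reshape(-1,1,2),K,d)[:,0]
    return np.c_[p[:,0],-p[:,1],-np.ones(len(p))]@T[:3,:3].T, T[:3,3]
def atz(c,uv,z):
    r,o=rays(c,uv); return o+r*((z-o[2])/r[:,2])[:,None]
def cloud(c,depth):
    v,u=np.mgrid[0:420,0:560]; r,o=rays(c,np.c_[u.ravel(),v.ravel()])
    P=o+r*depth.reshape(-1,1); P[depth.ravel()==0]=np.nan; return P.reshape(420,560,3)
def proj(c,X):
    T,K,d=c; p=(np.atleast_2d(X)-T[:3,3])@T[:3,:3]; p=p*[1,-1,-1]
    return cv2.projectPoints(p,np.zeros(3),np.zeros(3),K,d)[0][:,0]
def snap(name):
    st=bot.read_state(); im,d=bot.snapshot(name); return im,d,cam(name,st)
def save(n,im): cv2.imwrite('pics/'+n+'.png',cv2.cvtColor(im,cv2.COLOR_RGB2BGR))
E
python3 - <<'E'
from h import *
for n in ["scene","side","wrist"]:
    im,d,c=snap(n); save(n+'0',im); np.savez('pics/'+n+'0',im=im,d=d,T=c[0],K=c[1],k=c[2]); print(n,bot.camera_model(n))
print(bot.read_state())
E
```

```text
pics
scene {'fov_y': 48.48325972972494, 'cx': 273.62413035838966, 'cy': 207.22215909959033, 'k1': -0.1257851440951306, 'xyz': array([-0.09915013, -0.81638473,  0.52766194]), 'rotation': array([ 1.04546336,  0.00633813, -0.70586201])}
side {'fov_y': 57.53034390420447, 'cx': 282.3916473246251, 'cy': 211.11998631751396, 'k1': 0.03120161234642788, 'xyz': array([ 0.22502872, -0.88210819,  0.58199873]), 'rotation': array([ 0.92858527, -0.02002853, -0.28809429])}
wrist {'fov_y': 60.716884816459796, 'cx': 276.77950097565997, 'cy': 205.06601371779612, 'k1': 0.03261549668059884, 'T_tool_cam': array([[-7.10767579e-04,  9.51638219e-01,  3.07220108e-01,
         7.88826277e-02],
       [ 9.99999688e-01,  5.70445894e-04,  5.46543789e-04,
         1.35705318e-04],
       [ 3.44859509e-04,  3.07220400e-01, -9.51638328e-01,
        -1.42557303e-01],
       [ 0.00000000e+00,  0.00000000e+00,  0.00000000e+00,
         1.00000000e+00]])}
{'time': 0.15, 'joints': array([ 1.07774906e+00,  1.81388041e-01,  1.60772321e+00,  1.95450700e-05,
        1.35378546e+00, -2.06300722e-01]), 'qvel': array([-0.00026463, -0.00084953, -0.00227893, -0.00222387, -0.0009514 ,
        0.000538  ]), 'tau': array([ 2.23616647e-03, -4.45260215e+01, -3.51697290e+01, -1.67984363e-04,
        5.86334296e-03, -3.49792481e-05]), 'position': array([0.16241754, 0.55117683, 0.23060781]), 'tcp_rot': array([-3.14032016e+00, -2.85799303e-04,  2.85484170e+00]), 'ft_force': array([-0.78409012,  0.87578815,  0.31914233]), 'moment': array([ 0.01824058, -0.00019858,  0.04266574]), 'grasp_force': 0.0, 'gripper_width': 0.0858232423656391}
```

View pics/scene0.png

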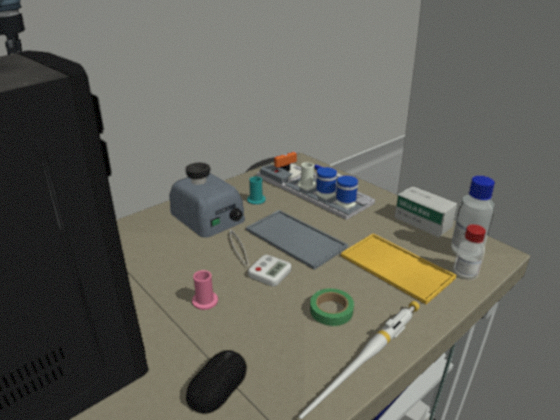

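View pics/side0.png

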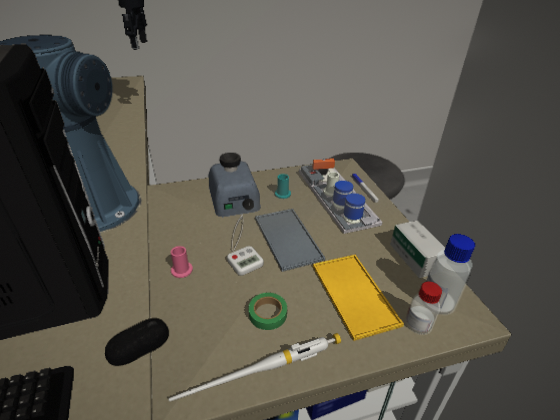

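The scene picture shows the station at upper centre, with its orange grip at (286,160), an open white crucible at (307,176), and blue caps at (326,183) and (347,190). The grey tray is at (297,238), the yellow tray at (397,266) and the timer at (269,269).
Look-alikes for crucible_3 are the turquoise one at (257,190) and the pink one at (204,290). The blue-capped bottle at (481,187) could be mistaken for a cap. I'm choosing the items on the station.

```bash
cat > seg.py <<'E'
from h import *
def blobs(im,P,mask,minpx=40):
    n,l,s,ce=cv2.connectedComponentsWithStats(mask.astype(np.uint8))
    for i in range(1,n):
        if s[i,4]>=minpx:
            q=P[l==i]; q=q[~np.isnan(q[:,0])]
            if len(q): print(ce[i].round(),s[i,4],'med',np.median(q,0).round(4),'p5',np.percentile(q,3,0).round(3),'p95',np.percentile(q,97,0).round(3))
def masks(im):
    h=cv2.cvtColor(im,cv2.COLOR_RGB2HSV).astype(int); H,S,V=h[...,0],h[...,1],h[...,2]
    return dict(orange=(H<13)&(S>150)&(V>90),blue=(H>105)&(H<125)&(S>130)&(V>50),yellow=(H>17)&(H<30)&(S>150)&(V>90),
      turq=(H>80)&(H<100)&(S>100)&(V>40),pink=(H>160)&(S>80)&(V>80))
E
python3 - <<'E'
from seg import *
for n in ['scene','side']:
    z=np.load(f'pics/{n}0.npz'); c=(z['T'],z['K'],z['k']); P=cloud(c,z['d'])
    print(n)
    for k,m in masks(z['im']).items(): print(k); blobs(z['im'],P,m)
    ii=[(240,297),(245,300)] if n=='scene' else [(240,290)]
    for v,u in ii: print('dark',P[v,u])
    # timer/worktop
    print('top',np.nanmedian(P[330:350,300:320],(0,1)) if n=='scene' else np.nanmedian(P[280:300,210:230],(0,1)))
    if n=='scene':
        big=cv2.resize(z['im'][140:230,245:385],None,fx=5.6,fy=5.6,interpolation=cv2.INTER_CUBIC); save('crop0',big)
E
```

```text
scene
orange
[285. 159.] 205 med [ 0.6041 -0.028   0.0518] p5 [ 0.58  -0.032  0.038] p95 [ 0.636 -0.019  0.062]
[477. 231.] 149 med [ 0.5948 -0.5403  0.0958] p5 [ 0.585 -0.552  0.081] p95 [ 0.608 -0.525  0.098]
blue
[325. 172.] 179 med [ 0.6032 -0.1704  0.07  ] p5 [ 0.584 -0.191  0.009] p95 [ 0.701 -0.048  0.072]
[347. 181.] 176 med [ 0.6042 -0.2312  0.0702] p5 [ 0.588 -0.25   0.066] p95 [ 0.625 -0.211  0.072]
[481. 187.] 468 med [ 0.6511 -0.5066  0.1485] p5 [ 0.644 -0.521  0.128] p95 [ 0.676 -0.488  0.158]
[326. 186.] 203 med [ 0.5897 -0.1839  0.0422] p5 [ 0.583 -0.192  0.029] p95 [ 0.612 -0.161  0.055]
[346. 195.] 216 med [ 0.5915 -0.2429  0.0416] p5 [ 0.585 -0.252  0.028] p95 [ 0.611 -0.219  0.055]
yellow
[399. 268.] 3548 med [ 0.5142 -0.4491  0.0043] p5 [ 0.466 -0.533  0.002] p95 [ 0.564 -0.351  0.009]
turq
[256. 191.] 343 med [ 0.4736 -0.0779  0.0283] p5 [ 0.462 -0.086  0.003] p95 [ 0.492 -0.056  0.054]
pink
[204. 291.] 707 med [ 0.1919 -0.2949  0.0282] p5 [ 0.179 -0.304  0.003] p95 [ 0.209 -0.272  0.055]
dark [ 0.43431861 -0.25730675  0.00454126]
dark [ 0.42725915 -0.27357248  
[... 769 characters left out ...]
0.256]
[293. 416.] 60 med [ 0.3752 -0.5191 -0.2476] p5 [ 0.356 -0.52  -0.261] p95 [ 0.383 -0.518 -0.226]
yellow
[357. 297.] 4001 med [ 0.5157 -0.452   0.0048] p5 [ 0.468 -0.532  0.002] p95 [ 0.563 -0.348  0.01 ]
[337. 338.] 49 med [ 0.4381 -0.5333  0.0196] p5 [ 0.434 -0.538  0.006] p95 [ 0.442 -0.526  0.023]
[288. 356.] 72 med [ 0.3457 -0.5443  0.0212] p5 [ 0.342 -0.55   0.011] p95 [ 0.35  -0.534  0.024]
turq
[283. 186.] 252 med [ 0.4777 -0.0779  0.0328] p5 [ 0.462 -0.085  0.004] p95 [ 0.495 -0.054  0.055]
pink
[180. 262.] 513 med [ 0.1962 -0.294   0.0298] p5 [ 0.178 -0.303  0.002] p95 [ 0.213 -0.27   0.056]
dark [ 0.44077834 -0.2560253   0.00507478]
top [ 0.26303249 -0.35623163  0.00058111]
```

View pics/crop0.png

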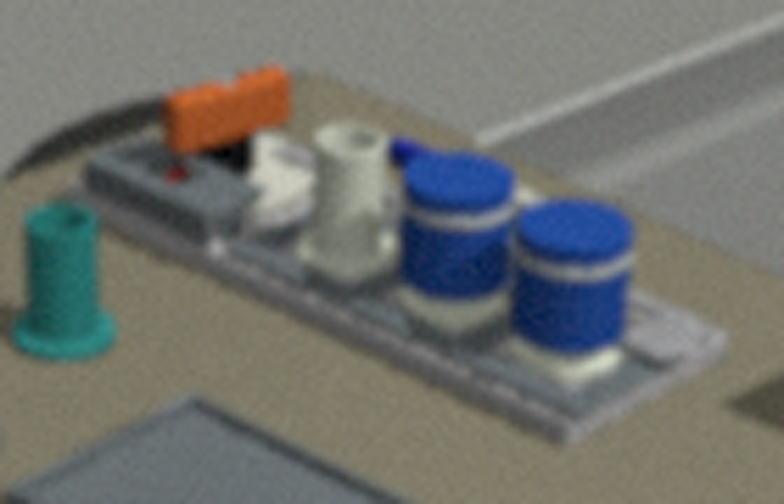

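Caps 1 and 2 are on the station, crucible_3 is open, and the turquoise and pink pieces stand outside it. Next I'll move the wrist over the station.

Request:
carry_out:
  jaw: [1, 1, 1, 1, 1, 1, 1, 1, 1, 1]
  slide:
    - [-0.03, -0.03, -0.02]
    - [-0.07, -0.06, -0.04]
    - [-0.11, -0.1, -0.06]
    - [-0.15, -0.14, -0.08]
    - [-0.19, -0.18, -0.08]
    - [-0.235, -0.22, -0.08]
    - [-0.28, -0.26, -0.08]
    - [-0.325, -0.3, -0.08]
    - [-0.37, -0.34, -0.08]
    - [-0.41, -0.38, -0.08]
  dr:
    - [0, 0, 7]
    - [0, 0, 15]
    - [0, 0, 23]
    - [0, 0, 31]
    - [0, 0, 39]
    - [0, 0, 47]
    - [0, 0, 54]
    - [0, 0, 61]
    - [0, 0, 68]
    - [0, 0, 73.6]

```text
time: 1.4
position: [0.4491, 0.0691, 0.3112]
tcp_rot: [3.141, -0.0, 1.566]
ft_force: [1.0, 0.3, -0.8]
gripper_width: 0.0853
grasp_force: 0.0
```

```bash
cat >> h.py <<'E'
def goto(pos,yaw_deg,tag=''):
    """slide/dr from present pose to a tool-down pose"""
    st=bot.read_state(); A=R.from_euler('xyz',st['tcp_rot']); 
    s=A.inv().apply(np.array(pos)-st['position']); B=R.from_euler('xyz',[np.pi,0,np.radians(yaw_deg)])
    print(tag,'slide',s.round(4),'dr',np.degrees((A.inv()*B).as_rotvec()).round(2))
def show():
    st=bot.read_state(); print('t',round(st['time'],2),'p',st['position'].round(4),'rpy',np.degrees(st['tcp_rot']).round(2),'F',st['ft_force'].round(2),'w',round(st['gripper_width'],4),'g',round(st['grasp_force'],1))
E
python3 - <<'E'
from h import *
show(); goto([.53,-.06,.31],90)
print(bot.read_state()['joints'].round(2))
E
```

```text
t 1.4 p [0.4491 0.0691 0.3112] rpy [ 1.7999e+02 -1.0000e-02  8.9740e+01] F [ 1.    0.28 -0.77] w 0.0853 g 0.0
 slide [-0.1287  0.0815  0.0012] dr [ 0.01 -0.01 -0.26]
[-0.11 -0.16  1.79  0.    1.51 -0.11]
```

Request:
carry_out:
  jaw: [1, 1, 1, 1, 1, 1, 1, 1, 1, 1]
  slide:
    - [-0.03, 0.015, 0]
    - [-0.06, 0.03, 0]
    - [-0.09, 0.05, 0]
    - [-0.115, 0.07, 0]
    - [-0.129, 0.081, 0]
    - [-0.129, 0.081, 0]
    - [-0.129, 0.081, 0]
    - [-0.129, 0.081, 0]
    - [-0.129, 0.081, 0]
    - [-0.129, 0.081, 0]
  dr:
    - [0, 0, 0]
    - [0, 0, 0]
    - [0, 0, 0]
    - [0, 0, 0]
    - [0, 0, 0]
    - [0, 0, 0]
    - [0, 0, 0]
    - [0, 0, 0]
    - [0, 0, 0]
    - [0, 0, 0]

```text
time: 2.65
position: [0.5292, -0.0576, 0.3115]
tcp_rot: [3.141, 0.0, 1.571]
ft_force: [0.6, -0.6, 0.3]
gripper_width: 0.0853
grasp_force: 0.0
```

Run:
```python
from seg import *
show()
im,d,c=snap('wrist'); save('w1',im); np.savez('pics/w1',im=im,d=d,T=c[0],K=c[1],k=c[2])
P=cloud(c,d)
for k,m in masks(im).items(): print(k); blobs(im,P,m)
```

```text
t 2.65 p [ 0.5292 -0.0576  0.3115] rpy [1.7998e+02 1.0000e-02 9.0000e+01] F [ 0.62 -0.62  0.33] w 0.0853 g 0.0
orange
[351. 130.] 618 med [ 0.6069 -0.0208  0.0617] p5 [ 0.582 -0.028  0.06 ] p95 [ 0.637 -0.013  0.063]
blue
[418. 155.] 326 med [ 0.7025 -0.0569  0.0116] p5 [ 0.698 -0.08   0.009] p95 [ 0.708 -0.034  0.013]
[341. 259.] 1185 med [ 0.6054 -0.1683  0.0711] p5 [ 0.586 -0.208  0.043] p95 [ 0.624 -0.147  0.072]
[341. 301.] 976 med [ 0.6081 -0.2257  0.071 ] p5 [ 0.589 -0.246  0.068] p95 [ 0.627 -0.206  0.072]
yellow
[268. 367.] 2971 med [ 0.5167 -0.3829  0.0043] p5 [ 0.467 -0.426  0.003] p95 [ 0.56  -0.343  0.01 ]
turq
[237. 163.] 799 med [ 0.4804 -0.0644  0.0101] p5 [ 0.462 -0.08   0.003] p95 [ 0.498 -0.049  0.056]
pink
[ 35. 320.] 1351 med [ 0.2032 -0.2766  0.0334] p5 [ 0.183 -0.296  0.003] p95 [ 0.215 -0.264  0.056]
```

View pics/w1.png

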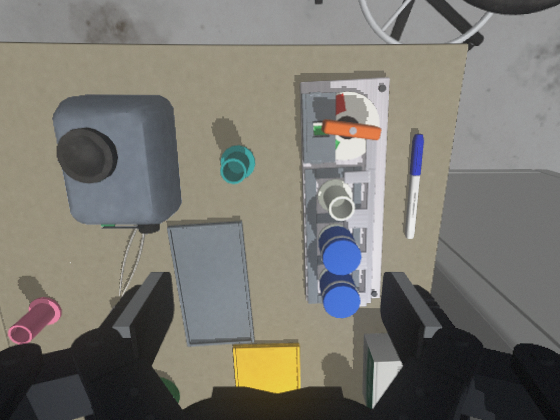

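The wrist view shows the wheel with its orange bar at (351,130), a red sector at (341,103), green at (318,129), the open crucible at (340,203) and caps at (341,250) and (341,297). The bar angle needs measuring, along with the station frame and trays.

```bash
cat > st.py <<'E'
from seg import *
def rect(q):
    r=cv2.minAreaRect((q*1000).astype(np.float32)); b=cv2.boxPoints(r)
    e=b[1]-b[0]; f=b[2]-b[1]; L=e if np.hypot(*e)>np.hypot(*f) else f
    a=np.degrees(np.arctan2(L[1],L[0])); return np.array(r[0]).round(1),np.sort(r[1]).round(1),round((a+90)%180-90,2)
def clean(m): 
    m=cv2.morphologyEx(m.astype(np.uint8),cv2.MORPH_OPEN,np.ones((3,3)))
    n,l,s,_=cv2.connectedComponentsWithStats(m); return l==1+np.argmax(s[1:,4])
def circ(q):
    A=np.c_[2*q,np.ones(len(q))]; x=np.linalg.lstsq(A,(q**2).sum(1),rcond=None)[0]; return x[:2],np.sqrt(x[2]+x[0]**2+x[1]**2)
E
python3 - <<'E'
from st import *
z=np.load('pics/w1.npz'); c=(z['T'],z['K'],z['k']); P=cloud(c,z['d']); im=z['im']; X,Y,Z=np.moveaxis(P,2,0)
m=(X>.54)&(X<.69)&(Y<.08)&(Y>-.30)&(Z>.0065)
print('station',rect(P[clean(m)][:,:2]))
m=(X>.54)&(X<.69)&(Y<.03)&(Y>-.30)&(Z>.0085)&(Z<.0145)
print('plate',rect(P[clean(m)][:,:2]))
M=masks(im)
q=P[clean(M['orange']&(Z>.057))]; print('bar',rect(q[:,:2]),q[:,2].mean(), np.median(q[:,:2],0))
for lo,hi in((-.2,-.14),(-.27,-.195)):
    k=clean(M['blue']&(Z>.067)&(Y>lo)&(Y<hi)); e=k&~cv2.erode(k.astype(np.uint8),np.ones((3,3))).astype(bool)
    print('cap',circ(P[e][:,:2]),rect(P[k][:,:2]))
k=(X>.56)&(X<.65)&(Y>-.14)&(Y<-.07)&(Z>.0615)&(Z<.073); print('cruc3 top',P[k][:,:2].mean(0),rect(P[k][:,:2]),k.sum())
for n,b in (('dark',(.36,.50,-.34,-.10)),):
    m=(X>b[0])&(X<b[1])&(Y>b[2])&(Y<b[3])&(Z>.002)&(Z<.013); print(n,rect(P[clean(m)][:,:2]))
big=cv2.resize(im[70:190,290:400],None,fx=5,fy=5,interpolation=cv2.INTER_CUBIC); save('crop1',big)
z=np.load('pics/scene0.npz'); c=(z['T'],z['K'],z['k']); P=cloud(c,z['d']); X,Y,Z=np.moveaxis(P,2,0)
k=clean((X>.42)&(X<.6)&(Y<-.3)&(Y>-.57)&masks(z['im'])['yellow']); print('yellow',rect(P[k][:,:2]))
m=(X>.36)&(X<.52)&(Y<-.09)&(Y>-.35)&(Z>.0025)&(Z<.013); print('dark',rect(P[clean(m)][:,:2]))
m=(X>.2)&(X<.4)&(Y<-.2)&(Y>-.42)&(Z>.015)&(Z<.022);print('timer',rect(P[clean(m)][:,:2]))
E
```

```text
station (array([ 615.2, -117.9]), array([105.4, 299.5]), np.float32(-87.29))
plate (array([ 615.3, -110.3]), array([104.3, 284.6]), np.float32(-87.05))
bar (array([594.7, -19.1]), array([13.4, 29.4]), np.float32(-8.09)) 0.061555531076687306 [ 0.59378471 -0.01862796]
cap (array([ 0.60476084, -0.16683954]), np.float64(0.020897561979023538)) (array([ 605.2, -167.3]), array([43.6, 44.9]), np.float32(-86.78))
cap (array([ 0.60853404, -0.22676643]), np.float64(0.021345394825676465)) (array([ 608.5, -226.8]), array([44.1, 45. ]), np.float32(-48.42))
cruc3 top [ 0.60188947 -0.10775881] (array([ 601.9, -107.8]), array([29. , 29.1]), np.float32(-76.4)) 252
dark (array([ 438.3, -244.5]), array([100., 190.]), np.float32(-85.98))
yellow (array([ 515. , -441.1]), array([102.8, 190.2]), np.float32(-87.57))
dark (array([ 438.9, -246.4]), array([103. , 192.5]), np.float32(-86.01))
timer (array([ 340.9, -412.2]), array([15. , 47.6]), np.float32(-0.01))
```

View pics/crop1.png

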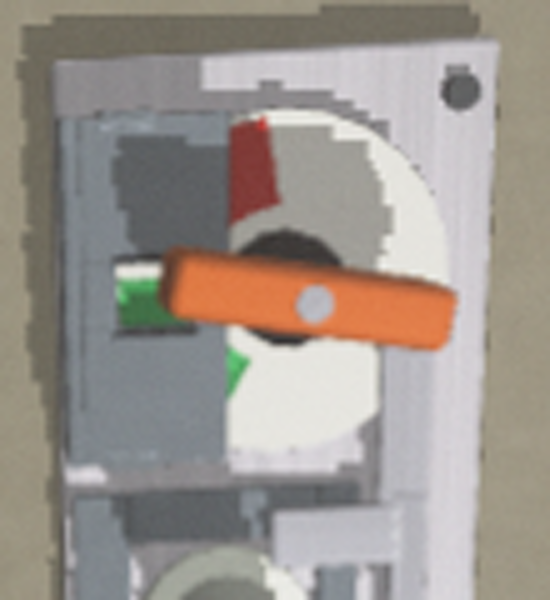

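Run:
```python
from st import *
z=np.load('pics/w1.npz'); c=(z['T'],z['K'],z['k']); P=cloud(c,z['d']); im=z['im']; X,Y,Z=np.moveaxis(P,2,0)
k=masks(im)['orange']&(Z>.0595)&(Y>-.06); k=cv2.morphologyEx(k.astype(np.uint8),cv2.MORPH_CLOSE,np.ones((5,5)))>0
v,u=np.nonzero(k); q=atz(c,np.c_[u,v],.062); print('bar',rect(q[:,:2])); b,a=np.array(rect(q[:,:2])[0])/1000,rect(q[:,:2])[2]
print('screw',atz(c,[[353,130.6]],.062))
# station fit from seat points
s=np.array([[.6085,-.2268],[.6048,-.1669],[.6019,-.1078]]); l=np.array([-.112,-.052,.008])
th=np.arctan2(*(s[2]-s[0])[::-1])-np.pi/2; o=s.mean(0)-l.mean()*np.array([-np.sin(th),np.cos(th)])
print('theta',np.degrees(th),'origin',o)
C,S=np.cos(th),np.sin(th); print('bar in station',np.array([[C,S],[-S,C]])@(b-o),'wheel angle',np.radians(a-np.degrees(th))+.7)
goto([b[0],b[1],.13],a)
```

```text
bar (array([609.7, -20.8]), array([13. , 59.9]), np.float32(-8.08))
screw [[ 0.61100293 -0.02146323  0.062     ]]
theta 3.174496807070112 origin [ 0.60218706 -0.11524646]
bar in station [0.01273158 0.09388549] wheel angle 0.503571976393018
 slide [0.0369 0.0804 0.1814] dr [ 1.000e-02 -1.000e-02  9.807e+01]
```

Request:
carry_out:
  jaw: [1, 1, 1, 1, 1, 1, 1, 1, 1, 1]
  slide:
    - [0.004, 0.01, 0.02]
    - [0.008, 0.02, 0.04]
    - [0.012, 0.03, 0.06]
    - [0.016, 0.04, 0.08]
    - [0.02, 0.05, 0.1]
    - [0.024, 0.06, 0.12]
    - [0.03, 0.07, 0.14]
    - [0.037, 0.08, 0.16]
    - [0.037, 0.08, 0.175]
    - [0.037, 0.08, 0.18]
  dr:
    - [0, 0, 10]
    - [0, 0, 20]
    - [0, 0, 30]
    - [0, 0, 40]
    - [0, 0, 50]
    - [0, 0, 60]
    - [0, 0, 70]
    - [0, 0, 80]
    - [0, 0, 90]
    - [0, 0, 98]

```text
time: 3.95
position: [0.6086, -0.0207, 0.1297]
tcp_rot: [-3.141, 0.002, -0.145]
ft_force: [-0.1, -0.6, 0.3]
gripper_width: 0.0853
grasp_force: 0.0
```

Run:
```python
from h import *
show(); goto([.6103,-.0212,.036],-8.1)
print(bot.read_state()['joints'].round(2))
```

```text
t 3.95 p [ 0.6086 -0.0207  0.1297] rpy [-1.7999e+02  1.4000e-01 -8.3000e+00] F [-0.13 -0.64  0.33] w 0.0853 g 0.0
 slide [0.002  0.0003 0.0937] dr [-0.01  0.14 -0.2 ]
[-0.23  0.36  1.6   0.    1.18  1.49]
```

Request:
carry_out:
  jaw: [1, 1, 1, 1, 0.6, 0.3, 0.1, 0, 0, 0]
  slide:
    - [0.002, 0, 0.03]
    - [0.002, 0, 0.06]
    - [0.002, 0, 0.085]
    - [0.002, 0, 0.094]
    - [0.002, 0, 0.094]
    - [0.002, 0, 0.094]
    - [0.002, 0, 0.094]
    - [0.002, 0, 0.094]
    - [0.002, 0, 0.094]
    - [0.002, 0, 0.094]
  dr:
    - [0, 0, 0]
    - [0, 0, 0]
    - [0, 0, 0]
    - [0, 0, 0]
    - [0, 0, 0]
    - [0, 0, 0]
    - [0, 0, 0]
    - [0, 0, 0]
    - [0, 0, 0]
    - [0, 0, 0]
  force: 30

```text
time: 5.2
position: [0.6119, -0.0214, 0.0382]
tcp_rot: [3.142, -0.001, -0.14]
ft_force: [-1.2, 1.0, 6.9]
gripper_width: 0.0134
grasp_force: 33.3
```

Request:
carry_out:
  jaw: [0, 0, 0, 0, 0, 0, 0, 0, 0, 0]
  slide:
    - [0, 0, 0]
    - [0, 0, 0]
    - [0, 0, 0]
    - [0, 0, 0]
    - [0, 0, 0]
    - [0, 0, 0]
    - [0, 0, 0]
    - [0, 0, 0]
    - [0, 0, 0]
    - [0, 0, 0]
  dr:
    - [0, 0, -4]
    - [0, 0, -11]
    - [0, 0, -18]
    - [0, 0, -25]
    - [0, 0, -32]
    - [0, 0, -39]
    - [0, 0, -45]
    - [0, 0, -51]
    - [0, 0, -51]
    - [0, 0, -51]

```text
time: 6.45
position: [0.6116, -0.0204, 0.0382]
tcp_rot: [-3.141, -0.001, 0.75]
ft_force: [-1.8, 4.2, 8.0]
gripper_width: 0.0134
grasp_force: 33.6
```

Request:
carry_out:
  jaw: [0.5, 1, 1, 1, 1, 1, 1, 1, 1, 1]
  slide:
    - [0, 0, 0]
    - [0, 0, 0]
    - [0, 0, 0]
    - [0, 0, 0]
    - [0, 0, -0.03]
    - [0, 0, -0.08]
    - [0, 0, -0.13]
    - [0, 0, -0.18]
    - [0, 0, -0.22]
    - [0, 0, -0.22]
  dr:
    - [0, 0, 0]
    - [0, 0, 0]
    - [0, 0, 0]
    - [0, 0, 0]
    - [0, 0, 0]
    - [0, 0, 0]
    - [0, 0, 0]
    - [0, 0, 0]
    - [0, 0, 0]
    - [0, 0, 0]

```text
time: 7.7
position: [0.6135, -0.0218, 0.262]
tcp_rot: [3.135, -0.005, 0.75]
ft_force: [-0.4, 0.3, -0.3]
gripper_width: 0.0855
grasp_force: 0.0
```

Run:
```python
from st import *
show()
im,d,c=snap('scene'); P=cloud(c,d); np.savez('pics/s2',im=im,d=d)
im,d,c=snap('wrist'); save('w2',im); np.savez('pics/w2',im=im,d=d,T=c[0],K=c[1],k=c[2]); P=cloud(c,d)
X,Y,Z=np.moveaxis(P,2,0)
k=masks(im)['orange']&(Z>.0585)&(Z<.07)&(Y>-.06)&(Y<.05); k=cv2.morphologyEx(k.astype(np.uint8),cv2.MORPH_CLOSE,np.ones((5,5)))>0
v,u=np.nonzero(k); q=atz(c,np.c_[u,v],.062); print('bar',rect(q[:,:2]))
goto([.56,-.08,.31],90)
```

```text
t 7.7 p [ 0.6135 -0.0218  0.262 ] rpy [179.61  -0.26  42.97] F [-0.38  0.32 -0.29] w 0.0855 g 0.0
bar (array([611.1, -20.8]), array([11.9, 60.4]), np.float32(42.91))
 slide [-0.0775  0.008  -0.0528] dr [ 2.000e-02 -0.000e+00 -4.703e+01]
```

Run:
```python
from st import *
z=np.load('pics/w2.npz'); c=(z['T'],z['K'],z['k'])
p=proj(c,[[.575,-.02,.028]])[0]; print(p); u,v=p.astype(int); u=np.clip(u,60,500);v=np.clip(v,60,360)
save('w2c',cv2.resize(z['im'][v-60:v+60,u-60:u+60],None,fx=4,fy=4))
goto([.6048,-.1669,.17],93)
```

```text
[251.8174893  191.65026226]
 slide [-0.1039  0.1021  0.0872] dr [ 2.000e-02  0.000e+00 -5.003e+01]
```

View pics/w2c.png

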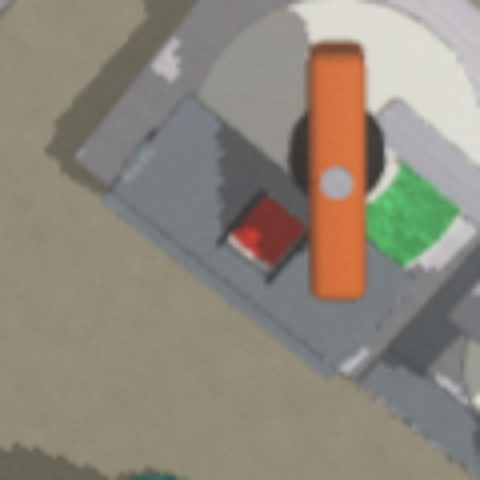

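The window at crop (266,230) is filled with red. Now cap 2.

Request:
carry_out:
  jaw: [1, 1, 1, 1, 1, 1, 1, 1, 1, 1]
  slide:
    - [-0.02, 0.02, 0]
    - [-0.04, 0.04, 0]
    - [-0.06, 0.06, 0.02]
    - [-0.08, 0.08, 0.04]
    - [-0.1, 0.1, 0.06]
    - [-0.104, 0.102, 0.087]
    - [-0.104, 0.102, 0.087]
    - [-0.104, 0.102, 0.087]
    - [-0.104, 0.102, 0.087]
    - [-0.104, 0.102, 0.087]
  dr:
    - [0, 0, -8]
    - [0, 0, -16]
    - [0, 0, -24]
    - [0, 0, -32]
    - [0, 0, -40]
    - [0, 0, -46]
    - [0, 0, -50]
    - [0, 0, -50]
    - [0, 0, -50]
    - [0, 0, -50]

```text
time: 9.05
position: [0.6049, -0.1667, 0.1704]
tcp_rot: [3.141, 0.0, 1.622]
ft_force: [-0.2, 0.4, -0.6]
gripper_width: 0.0853
grasp_force: 0.0
```

Run:
```python
from st import *
show()
im,d,c=snap('wrist'); save('w3',im); P=cloud(c,d); X,Y,Z=np.moveaxis(P,2,0); M=masks(im)
for lo,hi in((-.2,-.14),(-.27,-.195)):
    k=M['blue']&(Z>.067)&(Z<.08)&(Y>lo)&(Y<hi)
    if k.sum()<50: print('no',k.sum()); continue
    k=clean(k); e=k&~cv2.erode(k.astype(np.uint8),np.ones((3,3))).astype(bool)
    print('cap',circ(P[e][:,:2]),rect(P[k][:,:2]),np.median(P[k],0))
goto([.6048,-.1669,.034],93)
```

```text
t 9.05 p [ 0.6049 -0.1667  0.1704] rpy [1.7999e+02 1.0000e-02 9.2940e+01] F [-0.21  0.37 -0.64] w 0.0853 g 0.0
cap (array([ 0.60545679, -0.16730603]), np.float64(0.02135406499954809)) (array([ 605.6, -167.5]), array([44.2, 45.1]), np.float32(-87.39)) [ 0.6053004  -0.16652489  0.07101984]
cap (array([ 0.60788157, -0.22663578]), np.float64(0.020498095484245346)) (array([ 608.4, -227.3]), array([43.5, 45.6]), np.float32(-87.77)) [ 0.60827752 -0.2257624   0.07101796]
 slide [-0.0002 -0.0002  0.1365] dr [ 0.02  0.01 -0.05]
```

Request:
carry_out:
  jaw: [1, 1, 1, 1, 1, 0.5, 0.2, 0.2, 0.2, 0.2]
  slide:
    - [0, 0, 0.03]
    - [0, 0, 0.07]
    - [0, 0, 0.11]
    - [0, 0, 0.136]
    - [0, 0, 0.136]
    - [0, 0, 0.136]
    - [0, 0, 0.136]
    - [0, 0, 0.136]
    - [0, 0, 0.136]
    - [0, 0, 0.136]
  dr:
    - [0, 0, 0]
    - [0, 0, 0]
    - [0, 0, 0]
    - [0, 0, 0]
    - [0, 0, 0]
    - [0, 0, 0]
    - [0, 0, 0]
    - [0, 0, 0]
    - [0, 0, 0]
    - [0, 0, 0]
  force: 60

```text
time: 10.35
position: [0.6059, -0.1674, 0.0358]
tcp_rot: [3.139, 0.001, 1.623]
ft_force: [0.4, -0.0, 5.6]
gripper_width: 0.045
grasp_force: 64.1
```

Request:
carry_out:
  jaw: [0.2, 0.2, 0.2, 0.2, 0.2, 0.2, 0.2, 0.2, 0.2, 0.2]
  slide:
    - [0, 0, 0]
    - [0, 0, -0.003]
    - [0, 0, -0.007]
    - [0, 0, -0.014]
    - [0, 0, -0.022]
    - [0, 0, -0.03]
    - [0, 0, -0.038]
    - [0, 0, -0.046]
    - [0, 0, -0.056]
    - [0, 0, -0.066]
  dr:
    - [0, 0, 0]
    - [0, 0, 0]
    - [0, 0, 0]
    - [0, 0, 0]
    - [0, 0, 0]
    - [0, 0, 0]
    - [0, 0, 0]
    - [0, 0, 0]
    - [0, 0, 0]
    - [0, 0, 0]

```text
time: 11.6
position: [0.6048, -0.1669, 0.1011]
tcp_rot: [3.141, 0.0, 1.623]
ft_force: [0.2, 0.2, 0.0]
gripper_width: 0.045
grasp_force: 63.5
```

Run:
```python
from st import *
show()
im,d,c=snap('side'); save('side1',cv2.resize(im[120:330,200:480],None,fx=2.8,fy=2.8)); P=cloud(c,d); X,Y,Z=np.moveaxis(P,2,0)
for n in ('scene','side'):
    im,d,c=snap(n); P=cloud(c,d); X,Y,Z=np.moveaxis(P,2,0)
    m=(X>.33)&(X<.53)&(Y<-.06)&(Y>-.35)&(Z>.0025)&(Z<.013); print('dark',rect(P[clean(m)][:,:2]))
```

```text
t 11.6 p [ 0.6048 -0.1669  0.1011] rpy [1.7999e+02 1.0000e-02 9.2970e+01] F [0.15 0.25 0.02] w 0.045 g 63.5
dark (array([ 438.8, -246.6]), array([103.1, 192.9]), np.float32(-85.82))
dark (array([ 438.5, -247. ]), array([102.4, 211.5]), np.float32(-85.29))
```

View pics/side1.png

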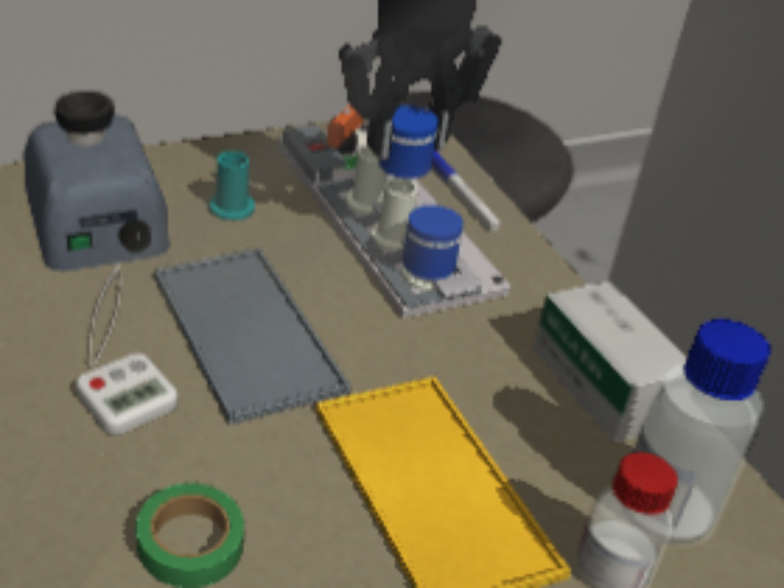

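Cap 2 is held at crop (411,140) and crucible 2 stays seated at (400,215). Next I carry the cap to the grey tray.

Run:
```python
from h import *
goto([.4356,-.2006,.10],94)
```

```text
slide [-0.0247 -0.1712  0.001 ] dr [ 0.08  0.05 -1.03]
```

Request:
carry_out:
  jaw: [0.2, 0.2, 0.2, 0.2, 0.2, 0.2, 0.2, 0.2, 0.2, 0.2]
  slide:
    - [0, -0.01, -0.01]
    - [0, -0.03, -0.015]
    - [-0.003, -0.06, -0.015]
    - [-0.008, -0.09, -0.015]
    - [-0.014, -0.12, -0.015]
    - [-0.02, -0.145, -0.01]
    - [-0.0247, -0.165, 0]
    - [-0.0247, -0.171, 0]
    - [-0.0247, -0.171, 0]
    - [-0.0247, -0.171, 0]
  dr:
    - [0, 0, 0]
    - [0, 0, 0]
    - [0, 0, 0]
    - [0, 0, 0]
    - [0, 0, -1]
    - [0, 0, -1]
    - [0, 0, -1]
    - [0, 0, -1]
    - [0, 0, -1]
    - [0, 0, -1]

```text
time: 13.0
position: [0.4361, -0.2005, 0.1009]
tcp_rot: [3.141, 0.001, 1.64]
ft_force: [0.9, -0.3, 0.1]
gripper_width: 0.0452
grasp_force: 63.5
```

Run:
```python
from st import *
show()
im,d,c=snap('wrist'); save('w4',im); P=cloud(c,d); X,Y,Z=np.moveaxis(P,2,0)
im,d,c=snap('scene'); P=cloud(c,d); X,Y,Z=np.moveaxis(P,2,0)
m=(X>.33)&(X<.53)&(Y<-.06)&(Y>-.35)&(Z>.0025)&(Z<.013); print('dark',rect(P[clean(m)][:,:2]))
goto([.4356,-.2006,.017],94)
```

```text
t 13.0 p [ 0.4361 -0.2005  0.1009] rpy [1.7994e+02 4.0000e-02 9.3990e+01] F [ 0.93 -0.3   0.06] w 0.0452 g 63.5
dark (array([ 411.1, -210.4]), array([ 52.8, 112.7]), np.float32(-86.3))
 slide [-0.0002 -0.0005  0.0837] dr [0.04 0.03 0.01]
```

Request:
carry_out:
  jaw: [0.2, 0.2, 0.2, 0.2, 0.2, 0.2, 0.2, 0.2, 0.2, 0.2]
  slide:
    - [0, 0, 0.01]
    - [0, 0, 0.025]
    - [0, 0, 0.04]
    - [0, 0, 0.055]
    - [0, 0, 0.068]
    - [0, 0, 0.076]
    - [0, 0, 0.081]
    - [0, 0, 0.084]
    - [0, 0, 0.084]
    - [0, 0, 0.084]
  dr:
    - [0, 0, 0]
    - [0, 0, 0]
    - [0, 0, 0]
    - [0, 0, 0]
    - [0, 0, 0]
    - [0, 0, 0]
    - [0, 0, 0]
    - [0, 0, 0]
    - [0, 0, 0]
    - [0, 0, 0]

```text
time: 14.35
position: [0.4355, -0.2005, 0.0167]
tcp_rot: [3.141, 0.001, 1.64]
ft_force: [-0.8, 0.1, -0.2]
gripper_width: 0.0449
grasp_force: 63.6
```

Request:
carry_out:
  jaw: [0.2, 0.2, 0.45, 0.65, 0.8, 0.8, 0.8, 0.8, 0.8, 0.8]
  slide:
    - [0, 0, 0.001]
    - [0, 0, 0.001]
    - [0, 0, 0.001]
    - [0, 0, 0.001]
    - [0, 0, 0]
    - [0, 0, -0.01]
    - [0, 0, -0.03]
    - [0, 0, -0.06]
    - [0, 0, -0.1]
    - [0, 0, -0.14]
  dr:
    - [0, 0, 0]
    - [0, 0, 0]
    - [0, 0, 0]
    - [0, 0, 0]
    - [0, 0, 0]
    - [0, 0, 0]
    - [0, 0, 0]
    - [0, 0, 0]
    - [0, 0, 0]
    - [0, 0, 0]

```text
time: 15.6
position: [0.4351, -0.2002, 0.1581]
tcp_rot: [3.141, 0.0, 1.64]
ft_force: [0.9, -0.6, -0.3]
gripper_width: 0.0684
grasp_force: 0.0
```

Run:
```python
from st import *
show()
im,d,c=snap('scene'); P=cloud(c,d); X,Y,Z=np.moveaxis(P,2,0); M=masks(im)
k=clean(M['blue']&(X>.38)&(X<.5)&(Z>.03)&(Y>-.3));print('cap2',np.median(P[k],0),P[k].max(0),P[k].min(0))
m=(X>.33)&(X<.53)&(Y<-.06)&(Y>-.37)&(Z>.0025)&(Z<.013); print('dark',rect(P[clean(m)][:,:2]))
goto([.6083,-.2268,.16],93)
```

```text
t 15.6 p [ 0.4351 -0.2002  0.1581] rpy [1.7999e+02 1.0000e-02 9.3970e+01] F [ 0.93 -0.59 -0.28] w 0.0684 g 0.0
cap2 [ 0.4323455  -0.20510838  0.04935392] [ 0.45708023 -0.17954375  0.05171387] [ 0.41254018 -0.22529179  0.04320474]
dark (array([ 407.7, -251.5]), array([ 50.8, 105. ]), np.float32(58.12))
 slide [-0.0364  0.1682  0.005 ] dr [0.38 0.34 0.99]
```

Request:
carry_out:
  jaw: [1, 1, 1, 1, 1, 1, 1, 1, 1, 1]
  slide:
    - [-0.006, 0.02, 0]
    - [-0.012, 0.05, 0]
    - [-0.018, 0.085, 0]
    - [-0.025, 0.12, 0]
    - [-0.031, 0.145, 0]
    - [-0.0355, 0.168, 0]
    - [-0.0355, 0.168, 0]
    - [-0.0355, 0.168, 0.003]
    - [-0.0355, 0.168, 0.003]
    - [-0.0355, 0.168, 0.003]
  dr:
    - [0, 0, 0]
    - [0, 0, 0]
    - [0, 0, 0]
    - [0, 0, 1]
    - [0, 0, 1]
    - [0, 0, 1]
    - [0, 0, 1]
    - [0, 0, 1]
    - [0, 0, 1]
    - [0, 0, 1]

```text
time: 16.9
position: [0.6048, -0.2241, 0.1534]
tcp_rot: [-3.141, -0.0, 1.622]
ft_force: [0.4, -1.0, 0.6]
gripper_width: 0.0853
grasp_force: 0.0
```

Run:
```python
from st import *
show()
im,d,c=snap('wrist'); P=cloud(c,d); X,Y,Z=np.moveaxis(P,2,0); M=masks(im)
k=clean(M['blue']&(Z>.067)&(Z<.08)&(Y>-.27)&(X>.55)); e=k&~cv2.erode(k.astype(np.uint8),np.ones((3,3))).astype(bool)
print('cap',circ(P[e][:,:2]),rect(P[k][:,:2]))
goto([.6083,-.2268,.034],93)
```

```text
t 16.9 p [ 0.6048 -0.2241  0.1534] rpy [-179.99   -0.     92.95] F [ 0.42 -0.96  0.55] w 0.0853 g 0.0
cap (array([ 0.60812557, -0.22714787]), np.float64(0.01992793692781116)) (array([ 608.4, -226.9]), array([44.4, 44.6]), np.float32(46.06))
 slide [-0.0028  0.0032  0.1195] dr [-0.    0.   -0.05]
```

Request:
carry_out:
  jaw: [1, 1, 1, 1, 1, 0.5, 0.2, 0.2, 0.2, 0.2]
  slide:
    - [-0.003, 0.003, 0.02]
    - [-0.003, 0.003, 0.055]
    - [-0.003, 0.003, 0.095]
    - [-0.003, 0.003, 0.119]
    - [-0.003, 0.003, 0.119]
    - [-0.003, 0.003, 0.119]
    - [-0.003, 0.003, 0.119]
    - [-0.003, 0.003, 0.119]
    - [-0.003, 0.003, 0.119]
    - [-0.003, 0.003, 0.119]
  dr:
    - [0, 0, 0]
    - [0, 0, 0]
    - [0, 0, 0]
    - [0, 0, 0]
    - [0, 0, 0]
    - [0, 0, 0]
    - [0, 0, 0]
    - [0, 0, 0]
    - [0, 0, 0]
    - [0, 0, 0]
  force: 60

```text
time: 18.2
position: [0.6096, -0.2275, 0.0356]
tcp_rot: [3.139, 0.002, 1.623]
ft_force: [1.5, 0.1, 5.4]
gripper_width: 0.0452
grasp_force: 64.4
```

Request:
carry_out:
  jaw: [0.2, 0.2, 0.2, 0.2, 0.2, 0.2, 0.2, 0.2, 0.2, 0.2]
  slide:
    - [0, 0, 0]
    - [0, 0, -0.003]
    - [0, 0, -0.007]
    - [0, 0, -0.014]
    - [0, 0, -0.022]
    - [0, 0, -0.03]
    - [0, 0, -0.038]
    - [0, 0, -0.046]
    - [0, 0, -0.056]
    - [0, 0, -0.066]
  dr:
    - [0, 0, 0]
    - [0, 0, 0]
    - [0, 0, 0]
    - [0, 0, 0]
    - [0, 0, 0]
    - [0, 0, 0]
    - [0, 0, 0]
    - [0, 0, 0]
    - [0, 0, 0]
    - [0, 0, 0]

```text
time: 19.45
position: [0.6086, -0.227, 0.1011]
tcp_rot: [3.141, 0.0, 1.623]
ft_force: [-0.2, 0.4, -0.6]
gripper_width: 0.045
grasp_force: 63.6
```

Run:
```python
from st import *
show()
im,d,c=snap('scene'); P=cloud(c,d); X,Y,Z=np.moveaxis(P,2,0); save('s3',im); M=masks(im)
k=clean(M['blue']&(X>.36)&(X<.52)&(Z>.045)&(Z<.054));print('cap2 top',rect(P[k][:,:2]),np.median(P[k],0))
m=(X>.33)&(X<.53)&(Y<-.06)&(Y>-.37)&(Z>.002)&(Z<.013); print('dark',rect(P[clean(m)][:,:2]))
k=(X>.58)&(X<.64)&(Y<-.19)&(Y>-.26)&(Z>.06)&(Z<.071);print('cruc1 top',k.sum(),np.median(P[k],0))
goto([.4418,-.2904,.10],94)
```

```text
t 19.45 p [ 0.6086 -0.227   0.1011] rpy [1.7999e+02 1.0000e-02 9.2970e+01] F [-0.23  0.41 -0.64] w 0.045 g 63.6
cap2 top (array([ 434.6, -203.2]), array([42.4, 45. ]), np.float32(64.91)) [ 0.43246653 -0.20426385  0.04958056]
dark (array([ 439.2, -246.2]), array([103.5, 192.2]), np.float32(-85.88))
cruc1 top 86 [ 0.60608191 -0.22883005  0.06462972]
 slide [-0.0542 -0.1706  0.0024] dr [ 0.12  0.08 -1.03]
```

View pics/s3.png

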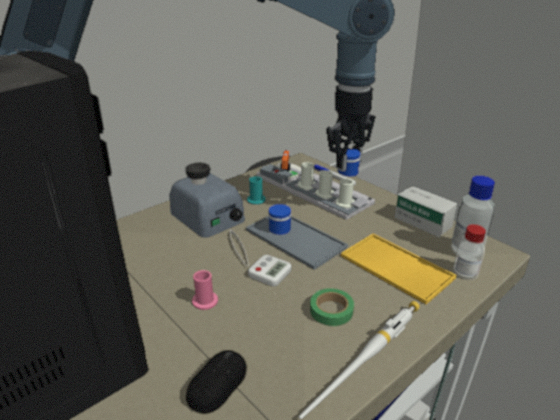

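Crucible 1 stays at (347,192), cap 1 is in the gripper at (350,162), and cap 2 stands in the tray at (280,219). I'll carry cap 1 over.

Request:
carry_out:
  jaw: [0.2, 0.2, 0.2, 0.2, 0.2, 0.2, 0.2, 0.2, 0.2, 0.2]
  slide:
    - [0, -0.01, -0.01]
    - [-0.005, -0.03, -0.015]
    - [-0.015, -0.06, -0.015]
    - [-0.025, -0.09, -0.015]
    - [-0.035, -0.12, -0.015]
    - [-0.045, -0.145, -0.01]
    - [-0.054, -0.165, 0]
    - [-0.054, -0.1705, 0]
    - [-0.054, -0.1705, 0]
    - [-0.054, -0.1705, 0]
  dr:
    - [0, 0, 0]
    - [0, 0, 0]
    - [0, 0, 0]
    - [0, 0, 0]
    - [0, 0, -1]
    - [0, 0, -1]
    - [0, 0, -1]
    - [0, 0, -1]
    - [0, 0, -1]
    - [0, 0, -1]

```text
time: 20.75
position: [0.4418, -0.2896, 0.1009]
tcp_rot: [3.141, 0.001, 1.641]
ft_force: [0.7, -0.1, -0.1]
gripper_width: 0.0449
grasp_force: 63.6
```

Request:
carry_out:
  jaw: [0.2, 0.2, 0.2, 0.2, 0.2, 0.2, 0.2, 0.2, 0.2, 0.2]
  slide:
    - [0, 0, 0.01]
    - [0, 0, 0.025]
    - [0, 0, 0.04]
    - [0, 0, 0.055]
    - [0, 0, 0.068]
    - [0, 0, 0.076]
    - [0, 0, 0.081]
    - [0, 0, 0.084]
    - [0, 0, 0.085]
    - [0, 0, 0.085]
  dr:
    - [0, 0, 0]
    - [0, 0, 0]
    - [0, 0, 0]
    - [0, 0, 0]
    - [0, 0, 0]
    - [0, 0, 0]
    - [0, 0, 0]
    - [0, 0, 0]
    - [0, 0, 0]
    - [0, 0, 0]

```text
time: 22.0
position: [0.4413, -0.29, 0.0158]
tcp_rot: [3.141, 0.001, 1.64]
ft_force: [-0.0, 0.8, 2.9]
gripper_width: 0.0451
grasp_force: 63.7
```

Request:
carry_out:
  jaw: [0.2, 0.2, 0.45, 0.65, 0.8, 0.8, 0.8, 0.8, 0.8, 0.8]
  slide:
    - [0, 0, 0]
    - [0, 0, 0]
    - [0, 0, 0]
    - [0, 0, 0]
    - [0, 0, 0]
    - [0, 0, -0.01]
    - [0, 0, -0.03]
    - [0, 0, -0.06]
    - [0, 0, -0.1]
    - [0, 0, -0.14]
  dr:
    - [0, 0, 0]
    - [0, 0, 0]
    - [0, 0, 0]
    - [0, 0, 0]
    - [0, 0, 0]
    - [0, 0, 0]
    - [0, 0, 0]
    - [0, 0, 0]
    - [0, 0, 0]
    - [0, 0, 0]

```text
time: 23.25
position: [0.4409, -0.2896, 0.157]
tcp_rot: [3.141, 0.0, 1.64]
ft_force: [0.7, -0.6, 0.6]
gripper_width: 0.0684
grasp_force: 0.0
```

Run:
```python
from st import *
show()
im,d,c=snap('side'); P=cloud(c,d); X,Y,Z=np.moveaxis(P,2,0); M=masks(im)
for lo,hi in ((-.25,-.15),(-.34,-.25)):
    k=clean(M['blue']&(X>.36)&(X<.52)&(Z>.045)&(Z<.056)&(Y>lo)&(Y<hi));print('cap top',rect(P[k][:,:2]),np.median(P[k],0))
goto([.611,-.021,.16],43)
```

```text
t 23.25 p [ 0.4409 -0.2896  0.157 ] rpy [1.7999e+02 1.0000e-02 9.3970e+01] F [ 0.69 -0.58  0.62] w 0.0684 g 0.0
cap top (array([ 434.5, -201.6]), array([43.5, 43.6]), np.float32(20.46)) [ 0.43472243 -0.20329625  0.05077956]
cap top (array([ 439.5, -290.9]), array([43.2, 46.4]), np.float32(71.35)) [ 0.43896989 -0.29191297  0.05064374]
 slide [0.2587 0.186  0.0022] dr [ 0.49  0.22 50.99]
```

Request:
carry_out:
  jaw: [1, 1, 1, 1, 1, 1, 1, 1, 1, 1]
  slide:
    - [0.02, 0.015, 0]
    - [0.055, 0.04, 0]
    - [0.095, 0.07, 0]
    - [0.14, 0.1, 0]
    - [0.18, 0.13, 0]
    - [0.215, 0.155, 0]
    - [0.245, 0.175, 0]
    - [0.2575, 0.1855, 0]
    - [0.2575, 0.1855, 0]
    - [0.2575, 0.1855, 0]
  dr:
    - [0, 0, 3]
    - [0, 0, 10]
    - [0, 0, 18]
    - [0, 0, 26]
    - [0, 0, 34]
    - [0, 0, 42]
    - [0, 0, 48]
    - [0, 0, 51]
    - [0, 0, 51]
    - [0, 0, 51]

```text
time: 24.55
position: [0.6079, -0.0205, 0.1554]
tcp_rot: [3.142, 0.0, 0.751]
ft_force: [-0.4, -0.5, -0.7]
gripper_width: 0.0857
grasp_force: 0.0
```

Run:
```python
from h import *
show(); goto([.611,-.021,.036],42.9)
```

```text
t 24.55 p [ 0.6079 -0.0205  0.1554] rpy [1.800e+02 2.000e-02 4.301e+01] F [-0.41 -0.51 -0.7 ] w 0.0857 g 0.0
 slide [0.002  0.0025 0.1194] dr [0.   0.02 0.11]
```

Request:
carry_out:
  jaw: [1, 1, 1, 1, 0.6, 0.3, 0.1, 0, 0, 0]
  slide:
    - [0.002, 0.0025, 0.03]
    - [0.002, 0.0025, 0.075]
    - [0.002, 0.0025, 0.11]
    - [0.002, 0.0025, 0.119]
    - [0.002, 0.0025, 0.119]
    - [0.002, 0.0025, 0.119]
    - [0.002, 0.0025, 0.119]
    - [0.002, 0.0025, 0.119]
    - [0.002, 0.0025, 0.119]
    - [0.002, 0.0025, 0.119]
  dr:
    - [0, 0, 0]
    - [0, 0, 0]
    - [0, 0, 0]
    - [0, 0, 0]
    - [0, 0, 0]
    - [0, 0, 0]
    - [0, 0, 0]
    - [0, 0, 0]
    - [0, 0, 0]
    - [0, 0, 0]
  force: 30

```text
time: 25.8
position: [0.6118, -0.0202, 0.0374]
tcp_rot: [3.141, -0.001, 0.75]
ft_force: [-1.1, 1.2, 7.1]
gripper_width: 0.0135
grasp_force: 31.6
```

Request:
carry_out:
  jaw: [0, 0, 0, 0, 0, 0, 0, 0, 0, 0]
  slide:
    - [0, 0, 0]
    - [0, 0, 0]
    - [0, 0, 0]
    - [0, 0, 0]
    - [0, 0, 0]
    - [0, 0, 0]
    - [0, 0, 0]
    - [0, 0, 0]
    - [0, 0, 0]
    - [0, 0, 0]
  dr:
    - [0, 0, 5]
    - [0, 0, 14]
    - [0, 0, 24]
    - [0, 0, 34]
    - [0, 0, 44]
    - [0, 0, 54]
    - [0, 0, 64]
    - [0, 0, 73]
    - [0, 0, 80]
    - [0, 0, 80]

```text
time: 27.05
position: [0.6119, -0.0221, 0.0375]
tcp_rot: [3.14, -0.002, -0.648]
ft_force: [-2.6, -4.9, 5.0]
gripper_width: 0.0133
grasp_force: 31.5
```

Request:
carry_out:
  jaw: [0, 0.5, 1, 1, 1, 1, 1, 1, 1, 1]
  slide:
    - [0, 0, 0]
    - [0, 0, 0]
    - [0, 0, 0]
    - [0, 0, 0]
    - [0, 0, -0.03]
    - [0, 0, -0.08]
    - [0, 0, -0.13]
    - [0, 0, -0.18]
    - [0, 0, -0.22]
    - [0, 0, -0.22]
  dr:
    - [0, 0, 0]
    - [0, 0, 0]
    - [0, 0, 0]
    - [0, 0, 0]
    - [0, 0, 0]
    - [0, 0, 0]
    - [0, 0, 0]
    - [0, 0, 0]
    - [0, 0, 0]
    - [0, 0, 0]

```text
time: 28.3
position: [0.6136, -0.0207, 0.2609]
tcp_rot: [-3.138, -0.007, -0.646]
ft_force: [-0.1, 0.4, 1.1]
gripper_width: 0.0853
grasp_force: 0.0
```

Run:
```python
from st import *
show()
im,d,c=snap('wrist'); P=cloud(c,d); save('w5',im)
X,Y,Z=np.moveaxis(P,2,0)
k=masks(im)['orange']&(Z>.0585)&(Z<.07)&(Y>-.06)&(Y<.05); k=cv2.morphologyEx(k.astype(np.uint8),cv2.MORPH_CLOSE,np.ones((5,5)))>0
v,u=np.nonzero(k); q=atz(c,np.c_[u,v],.062); print('bar',rect(q[:,:2]))
im,d,c=snap('side'); P=cloud(c,d); X,Y,Z=np.moveaxis(P,2,0)
for i,(lo,hi) in enumerate(((-.26,-.2),(-.195,-.14),(-.135,-.08))):
    k=(X>.575)&(X<.64)&(Y>lo)&(Y<hi)&(Z>.0615)&(Z<.073); print('cruc',i+1,rect(P[k][:,:2]),k.sum())
k=clean((X>.42)&(X<.6)&(Y<-.3)&(Y>-.6)&masks(im)['yellow']); print('yellow',rect(P[k][:,:2]))
im,d,c=snap('scene'); P=cloud(c,d); X,Y,Z=np.moveaxis(P,2,0)
k=clean((X>.42)&(X<.6)&(Y<-.3)&(Y>-.6)&masks(im)['yellow']); print('yellow',rect(P[k][:,:2]))
goto([.602,-.1078,.17],93)
```

```text
t 28.3 p [ 0.6136 -0.0207  0.2609] rpy [-179.8    -0.42  -37.01] F [-0.11  0.4   1.13] w 0.0853 g 0.0
bar (array([611.5, -21.4]), array([12.8, 59.9]), np.float32(-36.6))
cruc 1 (array([ 605.6, -226.9]), array([28. , 29.1]), np.float32(66.23)) 67
cruc 2 (array([ 603.6, -167. ]), array([29.1, 29.1]), np.float32(30.49)) 58
cruc 3 (array([ 601.6, -108. ]), array([26. , 31.6]), np.float32(70.8)) 56
yellow (array([ 517.4, -434.2]), array([105.6, 200. ]), np.float32(-87.87))
yellow (array([ 515. , -437.6]), array([103.2, 197.1]), np.float32(-87.32))
 slide [0.046  0.0751 0.0849] dr [-1.0000e-01  1.1000e-01 -1.3002e+02]
```

View pics/w5.png

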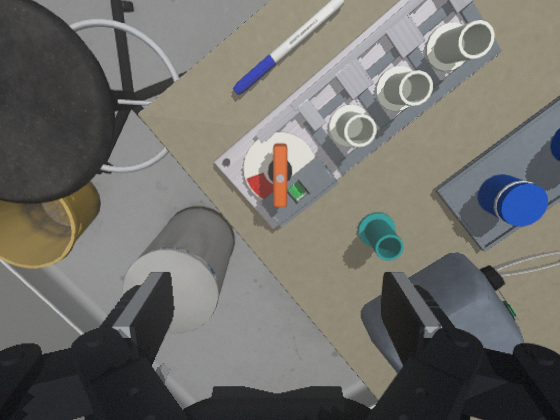

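Green at (298,190) fills the window. Now the crucibles, starting with crucible 3.

Request:
carry_out:
  jaw: [1, 1, 1, 1, 1, 1, 1, 1, 1, 1]
  slide:
    - [0, 0.01, 0]
    - [0.01, 0.02, 0]
    - [0.02, 0.03, 0]
    - [0.03, 0.04, 0]
    - [0.04, 0.05, 0]
    - [0.046, 0.06, 0]
    - [0.046, 0.075, 0]
    - [0.046, 0.075, 0.03]
    - [0.046, 0.075, 0.06]
    - [0.046, 0.075, 0.085]
  dr:
    - [0, 0, -6]
    - [0, 0, -16]
    - [0, 0, -26]
    - [0, 0, -36]
    - [0, 0, -46]
    - [0, 0, -56]
    - [0, 0, -66]
    - [0, 0, -76]
    - [0, 0, -86]
    - [0, 0, -95]

```text
time: 29.7
position: [0.6013, -0.1075, 0.1677]
tcp_rot: [-3.137, 0.001, 1.017]
ft_force: [0.6, -0.8, 0.6]
gripper_width: 0.0852
grasp_force: 0.0
```

Request:
carry_out:
  jaw: [1, 1, 1, 1, 1, 1, 1, 1, 1, 1]
  slide:
    - [0, 0, 0]
    - [0, 0, 0]
    - [0, 0, 0]
    - [0, 0, 0]
    - [0, 0, 0]
    - [0, 0, 0]
    - [0, 0, 0]
    - [0, 0, 0]
    - [0, 0, 0]
    - [0, 0, 0]
  dr:
    - [0, 0, -9]
    - [0, 0, -18]
    - [0, 0, -27]
    - [0, 0, -33]
    - [0, 0, -35]
    - [0, 0, -35]
    - [0, 0, -35]
    - [0, 0, -35]
    - [0, 0, -35]
    - [0, 0, -35]

```text
time: 30.95
position: [0.603, -0.108, 0.1714]
tcp_rot: [3.141, 0.0, 1.622]
ft_force: [-0.1, -0.1, -0.6]
gripper_width: 0.0852
grasp_force: 0.0
```

Run:
```python
from st import *
show()
im,d,c=snap('wrist'); P=cloud(c,d); X,Y,Z=np.moveaxis(P,2,0)
for i,(lo,hi) in enumerate(((-.26,-.2),(-.195,-.14),(-.135,-.08))):
    k=(X>.575)&(X<.64)&(Y>lo)&(Y<hi)&(Z>.0625)&(Z<.073); print('cruc',i+1,rect(P[k][:,:2]) if k.sum()>9 else '',k.sum())
k=clean((X>.42)&(X<.6)&(Y<-.3)&(Y>-.6)&masks(im)['yellow']); print('yellow',rect(P[k][:,:2]))
goto([.602,-.1078,.033],93)
```

```text
t 30.95 p [ 0.603  -0.108   0.1714] rpy [179.99   0.    92.96] F [-0.12 -0.09 -0.63] w 0.0852 g 0.0
cruc 1 (array([ 607. , -225.5]), array([29.3, 29.6]), np.float32(-34.31)) 508
cruc 2 (array([ 603.8, -166.5]), array([29.1, 29.6]), np.float32(-55.16)) 531
cruc 3 (array([ 602.3, -107.5]), array([29.1, 29.4]), np.float32(-89.29)) 557
yellow (array([ 522. , -354.5]), array([23.2, 45.1]), np.float32(4.04))
 slide [ 0.0003 -0.001   0.1384] dr [ 0.    0.   -0.04]
```

Request:
carry_out:
  jaw: [1, 1, 1, 1, 1, 0.5, 0.2, 0.1, 0.1, 0.1]
  slide:
    - [0, -0.001, 0.03]
    - [0, -0.001, 0.07]
    - [0, -0.001, 0.11]
    - [0, -0.001, 0.138]
    - [0, -0.001, 0.138]
    - [0, -0.001, 0.138]
    - [0, -0.001, 0.138]
    - [0, -0.001, 0.138]
    - [0, -0.001, 0.138]
    - [0, -0.001, 0.138]
  dr:
    - [0, 0, 0]
    - [0, 0, 0]
    - [0, 0, 0]
    - [0, 0, 0]
    - [0, 0, 0]
    - [0, 0, 0]
    - [0, 0, 0]
    - [0, 0, 0]
    - [0, 0, 0]
    - [0, 0, 0]
  force: 40

```text
time: 32.25
position: [0.6029, -0.1085, 0.0347]
tcp_rot: [3.14, 0.001, 1.623]
ft_force: [-0.6, 0.2, 6.8]
gripper_width: 0.0291
grasp_force: 39.4
```

Request:
carry_out:
  jaw: [0.1, 0.1, 0.1, 0.1, 0.1, 0.1, 0.1, 0.1, 0.1, 0.1]
  slide:
    - [0, 0, 0]
    - [0, 0, -0.003]
    - [0, 0, -0.008]
    - [0, 0, -0.015]
    - [0, 0, -0.025]
    - [0, 0, -0.04]
    - [0, 0, -0.06]
    - [0, 0, -0.08]
    - [0, 0, -0.1]
    - [0, 0, -0.11]
  dr:
    - [0, 0, 0]
    - [0, 0, 0]
    - [0, 0, 0]
    - [0, 0, 0]
    - [0, 0, 0]
    - [0, 0, 0]
    - [0, 0, 0]
    - [0, 0, 0]
    - [0, 0, 0]
    - [0, 0, 0]

```text
time: 33.5
position: [0.6028, -0.1084, 0.1455]
tcp_rot: [3.139, 0.001, 1.623]
ft_force: [0.2, 0.0, -1.1]
gripper_width: 0.0291
grasp_force: 39.5
```

Run:
```python
from st import *
show()
for n in ('scene','side'):
    im,d,c=snap(n); P=cloud(c,d); X,Y,Z=np.moveaxis(P,2,0)
    k=clean((X>.42)&(X<.6)&(Y<-.3)&(Y>-.6)&(Z<.014)&masks(im)['yellow']); print('yellow',rect(P[k][:,:2]),np.percentile(P[k],[.5,99.5],axis=0).round(3))
    for i,(lo,hi) in enumerate(((-.26,-.2),(-.195,-.14),(-.135,-.08))):
        k=(X>.575)&(X<.64)&(Y>lo)&(Y<hi)&(Z>.0615)&(Z<.073); print('cruc',i+1,k.sum())
save('side2',im)
```

```text
t 33.5 p [ 0.6028 -0.1084  0.1455] rpy [1.7986e+02 6.0000e-02 9.2970e+01] F [ 0.18  0.04 -1.11] w 0.0291 g 39.5
yellow (array([ 515.1, -441.2]), array([102.5, 190.2]), np.float32(-87.34)) [[ 0.464 -0.536  0.001]
 [ 0.566 -0.348  0.01 ]]
cruc 1 73
cruc 2 64
cruc 3 0
yellow (array([ 518.1, -433.7]), array([107.3, 201.1]), np.float32(-88.21)) [[ 0.464 -0.534  0.001]
 [ 0.566 -0.344  0.011]]
cruc 1 70
cruc 2 60
cruc 3 0
```

View pics/side2.png

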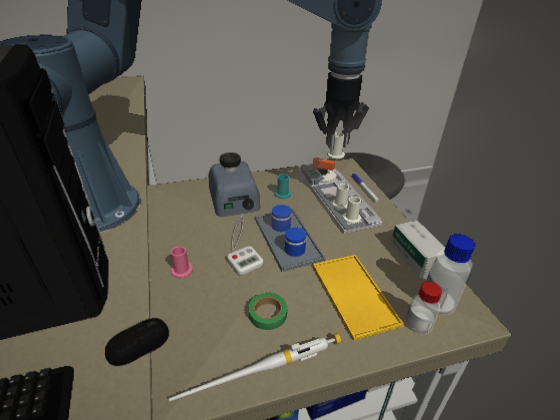

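Crucibles 1 and 2 remain at (354,207) and (341,192), and crucible 3 is held at (337,150). The caps stand at (282,216) and (295,240), and the yellow tray has not moved.

Run:
```python
from h import *
goto([.514,-.483,.13],92.7)
```

```text
slide [-0.3695 -0.1082  0.0152] dr [0.15 0.07 0.27]
```

Request:
carry_out:
  jaw: [0.1, 0.1, 0.1, 0.1, 0.1, 0.1, 0.1, 0.1, 0.1, 0.1]
  slide:
    - [-0.02, -0.005, 0]
    - [-0.06, -0.015, 0]
    - [-0.11, -0.03, 0]
    - [-0.16, -0.045, 0]
    - [-0.21, -0.06, 0]
    - [-0.26, -0.075, 0]
    - [-0.31, -0.09, 0]
    - [-0.35, -0.102, 0]
    - [-0.3695, -0.108, 0.01]
    - [-0.3695, -0.108, 0.015]
  dr:
    - [0, 0, 0]
    - [0, 0, 0]
    - [0, 0, 0]
    - [0, 0, 0]
    - [0, 0, 0]
    - [0, 0, 0]
    - [0, 0, 0]
    - [0, 0, 0]
    - [0, 0, 0]
    - [0, 0, 0]

```text
time: 34.85
position: [0.5116, -0.4831, 0.1259]
tcp_rot: [-3.14, -0.003, 1.62]
ft_force: [-0.0, 1.4, -1.0]
gripper_width: 0.0289
grasp_force: 39.5
```

Run:
```python
from st import *
show()
im,d,c=snap('scene'); P=cloud(c,d); X,Y,Z=np.moveaxis(P,2,0)
k=clean((X>.42)&(X<.6)&(Y<-.3)&(Y>-.6)&(Z<.014)&masks(im)['yellow']); print('yellow',rect(P[k][:,:2]),np.percentile(P[k],[.5,99.5],axis=0).round(3))
goto([.514,-.483,.029],92.7)
```

```text
t 34.85 p [ 0.5116 -0.4831  0.1259] rpy [-1.799e+02 -1.500e-01  9.284e+01] F [-0.01  1.44 -1.04] w 0.0289 g 39.5
yellow (array([ 515.4, -440.9]), array([101.7, 190.8]), np.float32(-88.48)) [[ 0.464 -0.536  0.001]
 [ 0.566 -0.348  0.01 ]]
 slide [-0.0022  0.002   0.0963] dr [-0.12 -0.23  0.22]
```

Request:
carry_out:
  jaw: [0.1, 0.1, 0.1, 0.1, 0.1, 0.1, 0.1, 0.1, 0.1, 0.1]
  slide:
    - [0, 0, 0.01]
    - [0, 0, 0.03]
    - [0, 0, 0.05]
    - [0, 0, 0.07]
    - [0, 0, 0.084]
    - [0, 0, 0.092]
    - [0, 0, 0.097]
    - [0, 0, 0.099]
    - [0, 0, 0.099]
    - [0, 0, 0.099]
  dr:
    - [0, 0, 0]
    - [0, 0, 0]
    - [0, 0, 0]
    - [0, 0, 0]
    - [0, 0, 0]
    - [0, 0, 0]
    - [0, 0, 0]
    - [0, 0, 0]
    - [0, 0, 0]
    - [0, 0, 0]

```text
time: 36.15
position: [0.5135, -0.483, 0.0299]
tcp_rot: [3.141, 0.001, 1.623]
ft_force: [-0.2, 0.6, -0.4]
gripper_width: 0.0289
grasp_force: 39.5
```

Request:
carry_out:
  jaw: [0.1, 0.1, 0.1, 0.3, 0.5, 0.6, 0.6, 0.6, 0.6, 0.6]
  slide:
    - [0, 0, 0.001]
    - [0, 0, 0.003]
    - [0, 0, 0.003]
    - [0, 0, 0.003]
    - [0, 0, 0.003]
    - [0, 0, 0]
    - [0, 0, -0.02]
    - [0, 0, -0.05]
    - [0, 0, -0.09]
    - [0, 0, -0.13]
  dr:
    - [0, 0, 0]
    - [0, 0, 0]
    - [0, 0, 0]
    - [0, 0, 0]
    - [0, 0, 0]
    - [0, 0, 0]
    - [0, 0, 0]
    - [0, 0, 0]
    - [0, 0, 0]
    - [0, 0, 0]

```text
time: 37.4
position: [0.5134, -0.4829, 0.1622]
tcp_rot: [3.141, 0.001, 1.623]
ft_force: [0.4, -1.1, 0.8]
gripper_width: 0.0511
grasp_force: 0.0
```

Run:
```python
from st import *
show()
im,d,c=snap('scene'); P=cloud(c,d); X,Y,Z=np.moveaxis(P,2,0)
k=(X>.47)&(X<.56)&(Y>-.53)&(Y<-.35)&(Z>.052)&(Z<.066); print('cruc3',rect(P[k][:,:2]),k.sum(),np.median(P[k],0))
k=clean((X>.42)&(X<.6)&(Y<-.3)&(Y>-.6)&(Z<.014)&masks(im)['yellow']); print('yellow',rect(P[k][:,:2]),np.percentile(P[k],[.5,99.5],axis=0).round(3))
goto([.6045,-.1668,.16],93)
```

```text
t 37.4 p [ 0.5134 -0.4829  0.1622] rpy [1.7995e+02 7.0000e-02 9.2970e+01] F [ 0.4  -1.12  0.77] w 0.0511 g 0.0
cruc3 (array([ 512.7, -483.3]), array([30. , 30.2]), np.float32(-8.71)) 156 [ 0.51162727 -0.48405498  0.05704468]
yellow (array([ 515.2, -437.1]), array([101.9, 198.3]), np.float32(-88.61)) [[ 0.464 -0.536  0.001]
 [ 0.566 -0.348  0.01 ]]
 slide [0.3137 0.1054 0.0073] dr [ 0.36  0.53 -0.02]
```

Request:
carry_out:
  jaw: [1, 1, 1, 1, 1, 1, 1, 1, 1, 1]
  slide:
    - [0.02, 0.006, 0]
    - [0.06, 0.02, 0]
    - [0.11, 0.037, 0]
    - [0.16, 0.054, 0]
    - [0.21, 0.07, 0]
    - [0.255, 0.086, 0]
    - [0.295, 0.099, 0]
    - [0.3137, 0.1055, 0]
    - [0.3137, 0.1055, 0]
    - [0.3137, 0.1055, 0]
  dr:
    - [0, 0, 0]
    - [0, 0, 0]
    - [0, 0, 0]
    - [0, 0, 0]
    - [0, 0, 0]
    - [0, 0, 0]
    - [0, 0, 0]
    - [0, 0, 0]
    - [0, 0, 0]
    - [0, 0, 0]

```text
time: 38.7
position: [0.6019, -0.165, 0.159]
tcp_rot: [-3.141, 0.0, 1.622]
ft_force: [-0.2, -0.5, -0.3]
gripper_width: 0.0852
grasp_force: 0.0
```

Run:
```python
from st import *
show(); goto([.6045,-.1668,.033],93)
```

```text
t 38.7 p [ 0.6019 -0.165   0.159 ] rpy [-1.7997e+02  2.0000e-02  9.2920e+01] F [-0.25 -0.53 -0.35] w 0.0852 g 0.0
 slide [-0.0019  0.0025  0.126 ] dr [-0.03  0.02 -0.08]
```

Request:
carry_out:
  jaw: [1, 1, 1, 1, 1, 0.5, 0.2, 0.1, 0.1, 0.1]
  slide:
    - [-0.001, 0.001, 0.03]
    - [-0.001, 0.001, 0.065]
    - [-0.001, 0.001, 0.1]
    - [-0.001, 0.001, 0.126]
    - [-0.001, 0.001, 0.126]
    - [-0.001, 0.001, 0.126]
    - [-0.001, 0.001, 0.126]
    - [-0.001, 0.001, 0.126]
    - [-0.001, 0.001, 0.126]
    - [-0.001, 0.001, 0.126]
  dr:
    - [0, 0, 0]
    - [0, 0, 0]
    - [0, 0, 0]
    - [0, 0, 0]
    - [0, 0, 0]
    - [0, 0, 0]
    - [0, 0, 0]
    - [0, 0, 0]
    - [0, 0, 0]
    - [0, 0, 0]

```text
time: 39.95
position: [0.6042, -0.1653, 0.0346]
tcp_rot: [3.14, 0.001, 1.623]
ft_force: [-1.4, -0.6, 6.4]
gripper_width: 0.0288
grasp_force: 39.5
```

Request:
carry_out:
  jaw: [0.1, 0.1, 0.1, 0.1, 0.1, 0.1, 0.1, 0.1, 0.1, 0.1]
  slide:
    - [0, 0, 0]
    - [0, 0, -0.003]
    - [0, 0, -0.008]
    - [0, 0, -0.015]
    - [0, 0, -0.025]
    - [0, 0, -0.04]
    - [0, 0, -0.06]
    - [0, 0, -0.08]
    - [0, 0, -0.1]
    - [0, 0, -0.11]
  dr:
    - [0, 0, 0]
    - [0, 0, 0]
    - [0, 0, 0]
    - [0, 0, 0]
    - [0, 0, 0]
    - [0, 0, 0]
    - [0, 0, 0]
    - [0, 0, 0]
    - [0, 0, 0]
    - [0, 0, 0]

```text
time: 41.2
position: [0.6042, -0.1653, 0.1456]
tcp_rot: [3.139, 0.001, 1.623]
ft_force: [0.1, -0.8, -0.8]
gripper_width: 0.0291
grasp_force: 39.9
```

```bash
cat > chk.py <<'E'
from st import *
show()
im,d,c=snap('scene'); P=cloud(c,d); X,Y,Z=np.moveaxis(P,2,0)
k=clean((X>.40)&(X<.63)&(Y<-.28)&(Y>-.62)&(Z<.014)&masks(im)['yellow']); print('yellow',rect(P[k][:,:2]),np.percentile(P[k],[.5,99.5],axis=0).round(3))
n,l,s,_=cv2.connectedComponentsWithStats(((X>.42)&(X<.62)&(Y>-.56)&(Y<-.3)&(Z>.052)&(Z<.068)).astype(np.uint8))
for i in range(1,n):
    if s[i,4]>30: print('standing',rect(P[l==i][:,:2]),s[i,4],np.median(P[l==i],0).round(3))
E
python3 - <<'E'
from chk import *
goto([.5145,-.431,.145],92.7)
E
```

```text
t 41.2 p [ 0.6042 -0.1653  0.1456] rpy [1.7986e+02 8.0000e-02 9.2970e+01] F [ 0.11 -0.76 -0.82] w 0.0291 g 39.9
yellow (array([ 514.9, -438.5]), array([102.7, 197.2]), np.float32(-87.46)) [[ 0.464 -0.536  0.001]
 [ 0.566 -0.347  0.01 ]]
standing (array([ 593.2, -538.8]), array([34.2, 46.6]), np.float32(-66.93)) 294 [ 0.586 -0.543  0.061]
standing (array([ 512.8, -483.4]), array([29.1, 31.9]), np.float32(3.38)) 155 [ 0.512 -0.484  0.057]
 slide [-0.2605 -0.1037  0.0015] dr [0.18 0.1  0.27]
```

Request:
carry_out:
  jaw: [0.1, 0.1, 0.1, 0.1, 0.1, 0.1, 0.1, 0.1, 0.1, 0.1]
  slide:
    - [-0.02, -0.005, 0]
    - [-0.06, -0.02, 0]
    - [-0.1, -0.036, 0]
    - [-0.14, -0.053, 0]
    - [-0.18, -0.07, 0]
    - [-0.22, -0.087, 0]
    - [-0.25, -0.099, 0]
    - [-0.2605, -0.103, 0]
    - [-0.2605, -0.103, 0.01]
    - [-0.2605, -0.103, 0.02]
  dr:
    - [0, 0, 0]
    - [0, 0, 0]
    - [0, 0, 0]
    - [0, 0, 0]
    - [0, 0, 0]
    - [0, 0, 0]
    - [0, 0, 0]
    - [0, 0, 0]
    - [0, 0, 0]
    - [0, 0, 0]

```text
time: 42.5
position: [0.5141, -0.429, 0.1219]
tcp_rot: [-3.141, -0.001, 1.624]
ft_force: [-0.4, 0.3, -0.5]
gripper_width: 0.0287
grasp_force: 39.9
```

Request:
carry_out:
  jaw: [0.1, 0.1, 0.1, 0.1, 0.1, 0.1, 0.1, 0.1, 0.1, 0.1]
  slide:
    - [0, 0, 0.01]
    - [0, 0, 0.03]
    - [0, 0, 0.05]
    - [0, 0, 0.067]
    - [0, 0, 0.08]
    - [0, 0, 0.088]
    - [0, 0, 0.093]
    - [0, 0, 0.095]
    - [0, 0, 0.095]
    - [0, 0, 0.095]
  dr:
    - [0, 0, 0]
    - [0, 0, 0]
    - [0, 0, 0]
    - [0, 0, 0]
    - [0, 0, 0]
    - [0, 0, 0]
    - [0, 0, 0]
    - [0, 0, 0]
    - [0, 0, 0]
    - [0, 0, 0]

```text
time: 43.75
position: [0.5143, -0.4307, 0.0289]
tcp_rot: [3.141, 0.001, 1.623]
ft_force: [-0.4, -0.4, -0.6]
gripper_width: 0.0288
grasp_force: 39.9
```

Request:
carry_out:
  jaw: [0.1, 0.1, 0.1, 0.3, 0.5, 0.6, 0.6, 0.6, 0.6, 0.6]
  slide:
    - [0, 0, 0.001]
    - [0, 0, 0.002]
    - [0, 0, 0.002]
    - [0, 0, 0.002]
    - [0, 0, 0.002]
    - [0, 0, 0]
    - [0, 0, -0.02]
    - [0, 0, -0.05]
    - [0, 0, -0.09]
    - [0, 0, -0.13]
  dr:
    - [0, 0, 0]
    - [0, 0, 0]
    - [0, 0, 0]
    - [0, 0, 0]
    - [0, 0, 0]
    - [0, 0, 0]
    - [0, 0, 0]
    - [0, 0, 0]
    - [0, 0, 0]
    - [0, 0, 0]

```text
time: 45.0
position: [0.5142, -0.4306, 0.1611]
tcp_rot: [3.141, 0.001, 1.623]
ft_force: [0.5, -1.3, 0.2]
gripper_width: 0.0512
grasp_force: 0.0
```

Run:
```python
from chk import *
goto([.6077,-.2262,.16],93)
```

```text
t 45.0 p [ 0.5142 -0.4306  0.1611] rpy [1.7995e+02 6.0000e-02 9.2970e+01] F [ 0.54 -1.26  0.21] w 0.0512 g 0.0
yellow (array([ 515.2, -441. ]), array([102.1, 190.9]), np.float32(-87.69)) [[ 0.464 -0.536  0.001]
 [ 0.567 -0.347  0.01 ]]
standing (array([ 514.3, -433.7]), array([29.6, 31.5]), np.float32(-30.1)) 151 [ 0.513 -0.433  0.057]
standing (array([ 592.6, -538.6]), array([35.4, 46.5]), np.float32(-73.15)) 300 [ 0.585 -0.544  0.061]
standing (array([ 512.7, -483.2]), array([29.3, 32. ]), np.float32(64.03)) 153 [ 0.512 -0.484  0.057]
 slide [0.2019 0.1019 0.0071] dr [ 0.37  0.5  -0.02]
```

Request:
carry_out:
  jaw: [1, 1, 1, 1, 1, 1, 1, 1, 1, 1]
  slide:
    - [0.02, 0.01, 0]
    - [0.05, 0.025, 0]
    - [0.08, 0.04, 0]
    - [0.11, 0.055, 0]
    - [0.14, 0.071, 0]
    - [0.17, 0.086, 0]
    - [0.19, 0.096, 0]
    - [0.1995, 0.102, 0]
    - [0.1995, 0.102, 0]
    - [0.1995, 0.102, 0]
  dr:
    - [0, 0, 0]
    - [0, 0, 0]
    - [0, 0, 0]
    - [0, 0, 0]
    - [0, 0, 0]
    - [0, 0, 0]
    - [0, 0, 0]
    - [0, 0, 0]
    - [0, 0, 0]
    - [0, 0, 0]

```text
time: 46.3
position: [0.6052, -0.2268, 0.1582]
tcp_rot: [-3.141, 0.0, 1.622]
ft_force: [-0.0, 0.4, -0.3]
gripper_width: 0.0854
grasp_force: 0.0
```

Run:
```python
from st import *
show(); goto([.6077,-.2262,.033],93)
```

```text
t 46.3 p [ 0.6052 -0.2268  0.1582] rpy [-1.7998e+02  2.0000e-02  9.2920e+01] F [-0.03  0.37 -0.33] w 0.0854 g 0.0
 slide [0.0005 0.0025 0.1252] dr [-0.02  0.02 -0.08]
```

Request:
carry_out:
  jaw: [1, 1, 1, 1, 1, 0.5, 0.2, 0.1, 0.1, 0.1]
  slide:
    - [0.001, 0.001, 0.03]
    - [0.001, 0.001, 0.065]
    - [0.001, 0.001, 0.1]
    - [0.001, 0.001, 0.125]
    - [0.001, 0.001, 0.125]
    - [0.001, 0.001, 0.125]
    - [0.001, 0.001, 0.125]
    - [0.001, 0.001, 0.125]
    - [0.001, 0.001, 0.125]
    - [0.001, 0.001, 0.125]
  dr:
    - [0, 0, 0]
    - [0, 0, 0]
    - [0, 0, 0]
    - [0, 0, 0]
    - [0, 0, 0]
    - [0, 0, 0]
    - [0, 0, 0]
    - [0, 0, 0]
    - [0, 0, 0]
    - [0, 0, 0]

```text
time: 47.55
position: [0.6073, -0.2253, 0.0346]
tcp_rot: [3.14, 0.001, 1.623]
ft_force: [-1.3, 0.1, 5.7]
gripper_width: 0.0292
grasp_force: 39.6
```

Request:
carry_out:
  jaw: [0.1, 0.1, 0.1, 0.1, 0.1, 0.1, 0.1, 0.1, 0.1, 0.1]
  slide:
    - [0, 0, 0]
    - [0, 0, -0.003]
    - [0, 0, -0.008]
    - [0, 0, -0.015]
    - [0, 0, -0.025]
    - [0, 0, -0.04]
    - [0, 0, -0.06]
    - [0, 0, -0.08]
    - [0, 0, -0.1]
    - [0, 0, -0.11]
  dr:
    - [0, 0, 0]
    - [0, 0, 0]
    - [0, 0, 0]
    - [0, 0, 0]
    - [0, 0, 0]
    - [0, 0, 0]
    - [0, 0, 0]
    - [0, 0, 0]
    - [0, 0, 0]
    - [0, 0, 0]

```text
time: 48.8
position: [0.6073, -0.2253, 0.1457]
tcp_rot: [3.139, 0.001, 1.623]
ft_force: [0.6, 0.3, -0.6]
gripper_width: 0.0291
grasp_force: 39.9
```

Run:
```python
from chk import *
goto([.5121,-.379,.145],92.7)
```

```text
t 48.8 p [ 0.6073 -0.2253  0.1457] rpy [1.7987e+02 9.0000e-02 9.2970e+01] F [ 0.61  0.31 -0.6 ] w 0.0291 g 39.9
yellow (array([ 514.9, -441.1]), array([102.7, 190.6]), np.float32(-87.28)) [[ 0.464 -0.536  0.001]
 [ 0.566 -0.348  0.01 ]]
standing (array([ 514. , -433.3]), array([29.2, 30.8]), np.float32(9.01)) 149 [ 0.513 -0.433  0.057]
standing (array([ 591.9, -538.7]), array([34.8, 46.7]), np.float32(-72.93)) 295 [ 0.586 -0.543  0.061]
standing (array([ 512.8, -483.2]), array([30.1, 30.6]), np.float32(-8.38)) 153 [ 0.512 -0.484  0.057]
 slide [-0.1484 -0.1033  0.0014] dr [0.17 0.12 0.27]
```

Request:
carry_out:
  jaw: [0.1, 0.1, 0.1, 0.1, 0.1, 0.1, 0.1, 0.1, 0.1, 0.1]
  slide:
    - [-0.02, -0.01, 0]
    - [-0.045, -0.03, 0]
    - [-0.075, -0.05, 0]
    - [-0.105, -0.07, 0]
    - [-0.13, -0.09, 0]
    - [-0.145, -0.1, 0]
    - [-0.1485, -0.103, 0]
    - [-0.1485, -0.103, 0]
    - [-0.1485, -0.103, 0.01]
    - [-0.1485, -0.103, 0.02]
  dr:
    - [0, 0, 0]
    - [0, 0, 0]
    - [0, 0, 0]
    - [0, 0, 0]
    - [0, 0, 0]
    - [0, 0, 0]
    - [0, 0, 0]
    - [0, 0, 0]
    - [0, 0, 0]
    - [0, 0, 0]

```text
time: 50.1
position: [0.5117, -0.3774, 0.1224]
tcp_rot: [-3.141, -0.0, 1.624]
ft_force: [0.3, -0.2, -0.9]
gripper_width: 0.0291
grasp_force: 39.9
```

Request:
carry_out:
  jaw: [0.1, 0.1, 0.1, 0.1, 0.1, 0.1, 0.1, 0.1, 0.1, 0.1]
  slide:
    - [0, 0, 0.01]
    - [0, 0, 0.03]
    - [0, 0, 0.05]
    - [0, 0, 0.067]
    - [0, 0, 0.08]
    - [0, 0, 0.088]
    - [0, 0, 0.093]
    - [0, 0, 0.095]
    - [0, 0, 0.095]
    - [0, 0, 0.095]
  dr:
    - [0, 0, 0]
    - [0, 0, 0]
    - [0, 0, 0]
    - [0, 0, 0]
    - [0, 0, 0]
    - [0, 0, 0]
    - [0, 0, 0]
    - [0, 0, 0]
    - [0, 0, 0]
    - [0, 0, 0]

```text
time: 51.35
position: [0.5116, -0.3788, 0.0289]
tcp_rot: [3.141, 0.001, 1.623]
ft_force: [0.1, -0.1, 0.3]
gripper_width: 0.0291
grasp_force: 39.9
```

Request:
carry_out:
  jaw: [0.1, 0.1, 0.1, 0.3, 0.5, 0.6, 0.6, 0.6, 0.6, 0.6]
  slide:
    - [0, 0, 0.001]
    - [0, 0, 0.002]
    - [0, 0, 0.002]
    - [0, 0, 0.002]
    - [0, 0, 0.002]
    - [0, 0, 0]
    - [0, 0, -0.02]
    - [0, 0, -0.05]
    - [0, 0, -0.09]
    - [0, 0, -0.13]
  dr:
    - [0, 0, 0]
    - [0, 0, 0]
    - [0, 0, 0]
    - [0, 0, 0]
    - [0, 0, 0]
    - [0, 0, 0]
    - [0, 0, 0]
    - [0, 0, 0]
    - [0, 0, 0]
    - [0, 0, 0]

```text
time: 52.6
position: [0.5115, -0.3786, 0.161]
tcp_rot: [3.141, 0.001, 1.623]
ft_force: [0.3, 0.0, 1.1]
gripper_width: 0.0514
grasp_force: 0.0
```

Request:
carry_out:
  jaw: [1, 1, 1, 1, 1, 1, 1, 1, 1, 1]
  slide:
    - [0, 0, -0.03]
    - [0.03, 0, -0.06]
    - [0.07, 0, -0.09]
    - [0.11, 0, -0.12]
    - [0.15, 0, -0.15]
    - [0.19, 0, -0.15]
    - [0.22, 0, -0.15]
    - [0.22, 0, -0.15]
    - [0.22, 0, -0.15]
    - [0.22, 0, -0.15]
  dr:
    - [0, 0, 0]
    - [0, 0, 0]
    - [0, 0, 0]
    - [0, 0, 0]
    - [0, 0, 0]
    - [0, 0, 0]
    - [0, 0, 0]
    - [0, 0, 0]
    - [0, 0, 0]
    - [0, 0, 0]

```text
time: 53.85
position: [0.4999, -0.1597, 0.3085]
tcp_rot: [3.141, 0.0, 1.621]
ft_force: [0.4, 1.3, 0.0]
gripper_width: 0.0854
grasp_force: 0.0
```

Run:
```python
from chk import *
m=masks(im)['blue']&(X>.36)&(X<.52)&(Z>.045)&(Z<.056)&(Y>-.4)
blobs(im,P,m)
im2,_,_=snap('side'); im3,_,_=snap('wrist')
save('fin',np.hstack([cv2.resize(im2[130:350,150:420],(400,326)),cv2.resize(im3,(400,326))]))
```

```text
t 53.85 p [ 0.4999 -0.1597  0.3085] rpy [1.7999e+02 2.0000e-02 9.2900e+01] F [0.41 1.25 0.04] w 0.0854 g 0.0
yellow (array([ 514.5, -436.7]), array([102. , 199.3]), np.float32(-87.47)) [[ 0.464 -0.536  0.   ]
 [ 0.567 -0.348  0.011]]
standing (array([ 510.9, -381.6]), array([27.6, 29.4]), np.float32(18.39)) 105 [ 0.511 -0.382  0.056]
standing (array([ 514.6, -433.8]), array([30. , 30.7]), np.float32(1.19)) 147 [ 0.513 -0.433  0.057]
standing (array([ 592. , -538.9]), array([36.1, 46.6]), np.float32(-71.68)) 288 [ 0.585 -0.543  0.061]
standing (array([ 512.8, -482.9]), array([30.1, 31.7]), np.float32(-10.52)) 155 [ 0.511 -0.484  0.057]
[279. 211.] 217 med [ 0.4329 -0.2051  0.0495] p5 [ 0.415 -0.223  0.046] p95 [ 0.453 -0.185  0.051]
[312. 228.] 266 med [ 0.4384 -0.293   0.0497] p5 [ 0.42  -0.313  0.046] p95 [ 0.459 -0.272  0.051]
```

View pics/fin.png

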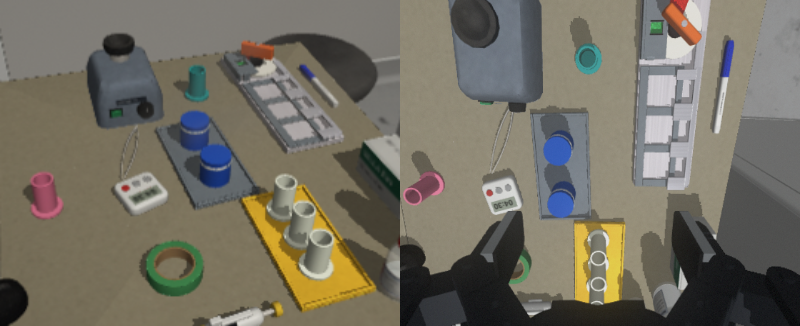

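Both caps stand in the grey tray, at (195,130) and (214,165) in the left half. All three crucibles stand in the yellow tray, at (284,197), (302,224) and (318,253). Green shows in the window and the timer has not moved, so I'm handing in.

```bash
python3 -c "
from cell import bot
print(bot.hand_in())"
```

```text
the job is handed in; nothing more can be done
None
```

The job is done and handed in: both caps present stand in the grey tray, all three crucibles stand upright in the yellow tray, the wheel is back at green, and the timer was left where it was (cap_3 was absent at the start).

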